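# Unlock, close and relock the pipe channel under the sink

### The job

Draw the steel locking rod out of the grey pipe channel by its red grip and lay it aside on the cabinet floor, then set every loose white cover into a bay of its own in the channel and press it down on its rubber seal until it sits level and flush with the rim; any bay left over stays open. Then pass the rod back through the near yellow eyelet, the arch handles of all the covers and the far eyelet, until the red grip comes up against the near eyelet, and let go. Do not push on the bare seals with the gripper, and leave the jug and the brush where they are.

Things in the scene. Friction and masses are not known exactly. Their poses are not given: they have to be found in the camera images.
- channel: fixed grey tray on the cabinet floor, 98 (x) x 224 (y) x 22 mm high, three bays in a row along its y axis 66 mm apart, a yellow eyelet on each end (the near one at -y, the far one at +y). Origin: centre of its underside, z up; it varies in place and yaw.
- bay0 (a point): centre of bay 0 (the -y one, by the near eyelet), 12 mm above the floor, where the underside of a cover pressed home lies (its top is then flush with the rim). Bay 80 (x) x 62 mm (y), 2 mm more than a cover all round. A cover laid on the raised seal pad stands 6 mm proud; pushed with over 7 N (12 N is ample) the pad sinks 6 mm to a stop and stays. Axes as the channel's.
- bay1 (a point): centre of bay 1 (the middle one), 12 mm above the floor, where the underside of a cover pressed home lies (its top is then flush with the rim). Bay 80 (x) x 62 mm (y), 2 mm more than a cover all round. A cover laid on the raised seal pad stands 6 mm proud; pushed with over 7 N (12 N is ample) the pad sinks 6 mm to a stop and stays. Axes as the channel's.
- bay2 (a point): centre of bay 2 (the +y one, by the far eyelet), 12 mm above the floor, where the underside of a cover pressed home lies (its top is then flush with the rim). Bay 80 (x) x 62 mm (y), 2 mm more than a cover all round. A cover laid on the raised seal pad stands 6 mm proud; pushed with over 7 N (12 N is ample) the pad sinks 6 mm to a stop and stays. Axes as the channel's.
- eye_near (a point): centre of the near eyelet's opening, at the channel's -y end, where the rod goes in along +y; opening 18 mm wide (x), 13 mm high (z); eyelet 8 mm thick (y), 34 mm wide, outer face flush with the channel's end; opening's bottom level with the rim, this point 28.5 mm above the floor. Axes as the channel's.
- eye_far (a point): centre of the far eyelet's opening, at the +y end, same size; 216 mm from the near one. The arch openings of covers pressed home line up between the two.
- cover_a: loose cover: white plate 76 (its x) x 58 (y) x 10 mm thick, blue arch handle on its middle. Origin: centre of the plate's underside; z up. Arch 34 mm wide in x, 10 mm thick in y, top 31 mm above the origin; its opening, seen along y, is 18 mm wide and 13 mm high from the plate's top up. Same when turned half round. 90 g. May be absent (None).
- cover_b: loose cover: white plate 76 (its x) x 58 (y) x 10 mm thick, blue arch handle on its middle. Origin: centre of the plate's underside; z up. Arch 34 mm wide in x, 10 mm thick in y, top 31 mm above the origin; its opening, seen along y, is 18 mm wide and 13 mm high from the plate's top up. Same when turned half round. 90 g. May be absent (None).
- cover_c: loose cover: white plate 76 (its x) x 58 (y) x 10 mm thick, blue arch handle on its middle. Origin: centre of the plate's underside; z up. Arch 34 mm wide in x, 10 mm thick in y, top 31 mm above the origin; its opening, seen along y, is 18 mm wide and 13 mm high from the plate's top up. Same when turned half round. 90 g. May be absent (None).
- rod: loose locking rod, at first resting in both eyelets of the empty channel, its grip 4 to 21 mm off the near one: red grip block 14 (x) x 44 (y) x 20 mm high, and from its +y face a steel rod 8 mm thick and 250 mm long along +y. Origin: centre of the grip block's underside; the rod's axis lies 4 mm above it. 70 g.
- rod_tip (a point): free round end of the rod, on its axis, 272 mm along +y from the rod's origin. With the grip up against the near eyelet it stands 30 mm past eye_far.
- jug: bystander: glass measuring jug 104 mm wide, 130 mm high; origin at the centre of its underside.
- brush: bystander: blue bottle brush lying on the floor, 280 mm long along its x, 44 mm high; origin on the floor under its middle.
- seal0: the black rubber seal pad in bay 0, 68 (x) x 50 (y) x 4 mm; origin: centre of its underside, 4 mm below its top. Sinks 6 mm when pressed home; top at first 4 mm below the rim.
- seal1: the black rubber seal pad in bay 1, 68 (x) x 50 (y) x 4 mm; origin: centre of its underside, 4 mm below its top. Sinks 6 mm when pressed home; top at first 4 mm below the rim.
- seal2: the black rubber seal pad in bay 2, 68 (x) x 50 (y) x 4 mm; origin: centre of its underside, 4 mm below its top. Sinks 6 mm when pressed home; top at first 4 mm below the rim.
There are look-alikes about, which are no part of the job. What is shaped like the cover_c but purple is not meant. Leave any purple look-alike of the cover_b alone.

How it is judged:
By the outcome, as a careful person would: the job done as asked, in the order asked, and still so for the second after the job is handed in, with the robot touching nothing.
Of cover_a, cover_b, cover_c only 2 to 3 are there at a start; the rules pass over those that are not, and their reading is None.
At some moment in a run one of cover_a, cover_b, cover_c, rod may be knocked a few centimetres aside while the robot is not near it.
Once in a run the grip may slacken for a moment while it holds something.
It also fails if it takes over 210 s, if anything falls off the work surface, if the arm or the gripper's body presses on something with over 40 N, if the wrist force passes 120 N, or if a joint passes its speed limit or range.

### The arm

A 6-joint arm with a two-finger parallel gripper is mounted at the origin on the work surface. World frame = base frame: x ahead of the robot, y to its left, z up, the work surface at z = 0. Lengths are in m, angles in rad, forces in N, time in s.
With the tool pointing down it reaches from about 0.35 to 0.95 m from the base axis. Payload 17.4 kg.
Tool frame: the origin (TCP) lies at the very end of the fingers, on their centre line; the grasp point (between the pads) lies robot.grasp_offset behind it (robot.grasp_offset is the distance from the TCP to the grasp point, in m); z points along the fingers, y is the line along which they close (so a half turn about z gives the same grasp; the last joint's range is limited). The gripper opens to 93 mm and grips with 3 to 60 N. Pads are 15 mm wide; open, the fingers measure 128 mm over their backs; the gripper's body (75 mm by 188 mm) begins 65 mm behind the grasp point.
Start: joints at [1.106, 0.116, 1.442, -0, 1.584, -0.038], TCP at [0.279, 0.614, 0.219] pointing down, gripper open.
Joint ranges: [-2.83, 2.83], [-0.83, 2.19], [0.07, 2.5], [-1.14, 4.28], [0.01, 3], [-2.97, 2.97]. Speed limits (rad/s): [1.89, 1.89, 2.22, 3.14, 3.14, 3.14].

### API

Orientations are given as a unit quaternion [w, x, y, z].
In Python, from station import robot gives the robot as it stands.
- The arm moves only by the tool arm_command, never from a script. Its argument "plan" is a list of rows, each an object of numbers: "x", "y", "z": the shift along the tool's x, y, z in mm; "rx", "ry", "rz": the turn, a rotation vector about the tool's x, y, z in rad; "gripper": the finger opening in mm, from 0 to 93. In form: [{"x": .., "y": .., "z": .., "rx": .., "ry": .., "rz": .., "gripper": ..}, ...]. A call has 1 to 20 rows; each row shifts and turns the commanded pose from where the row before left it, along the tool's axes as they then stand; what a row does not reach is not made up. A row lasts 1/8 s, in which the tool goes at most 62.5 mm and 10.7 degrees, less where a joint would pass 70% of its speed; a pose out of reach is approached as far as the arm can. A call is refused whole if a number of a shift passes 62.5 or a number of a turn 0.188, either way. A call with a gripper value outside its range is refused whole. The fingers move at their own pace and stop on an object; the grip force is fixed at half the most. Time passes only in rows, so rows that do not move let the fingers close. It gives the time, the measured TCP pose, the force, the opening and the grip force at its end, in the units of the state.
- robot.get_obs(): the state, without advancing time (a new reading comes with each control period).
- robot.snapshot(name): name is "side" or "top" or "wrist"; returns a dict with "frame" (384x512x3 uint8, blue, green, red), "K" (3x3 intrinsics, pixels), "R" (3x3) and "t" (3): a world point X has camera coordinates R X + t. Camera axes: x right, y down, z forward; pixel columns grow to the right and rows downward; lengths in m; the calibration is good to about 2 mm. A picture is of the moment at which its call begins. There is no depth.
- robot.hand_in(): hands the job in; it is judged then, once.
The state is a dict: "time_s": time; "qpos": joint angles; "joint_vel": joint speeds; "tau": joint torques, N m; "eef_pos": TCP position; "ee_rot": TCP orientation; "force": force on the tool from outside, world axes, zero at the start; "ft_torque": the same for the moment, N m; "width": finger opening in m; "finger_force": force on a finger pad.
Only numpy, scipy, OpenCV 4.12 (cv2) and the standard library are available. Lean on these libraries where they do the work, as an engineer would, in place of code of your own. Each camera call takes 0.05 s, during which the arm holds its last target. There are 200 camera calls.

## Working session

There is one attempt and no reset: what is moved stays moved. The work goes in short steps, Python scripts to look and compute and a tool call to move; the robot and the scene stay as the last step left them, time stands still between calls to the robot, and variables do not carry over. Pictures are saved under pics/ and viewed, at most 14 in all, crops included, and the job is handed in when it is done.

Besides the shell and the picture viewer there is one more tool, called as name(argument=value, ...), one argument or row to a line, values as JSON. arm_command: Moves the arm, as the interface text tells. Its arguments: {"type":"object","properties":{"plan":{"type":"array"}},"required":["plan"]}

```bash
ls; mkdir -p pics
python3 - <<'E'
from station import robot
import cv2,numpy as np
o=robot.get_obs(); print({k:np.round(v,3).tolist() for k,v in o.items()}, robot.grasp_offset)
for n in ("top","side","wrist"):
    s=robot.snapshot(n); cv2.imwrite(f"pics/{n}0.png",s["frame"]); print(n,s["K"].round(1).tolist(),s["R"].round(3).tolist(),s["t"].round(3).tolist())
E
```

```text
pics
{'time_s': 0.0, 'qpos': [1.106, 0.116, 1.442, -0.0, 1.584, -0.038], 'joint_vel': [0.001, 0.001, -0.001, 0.0, -0.001, -0.001], 'tau': [-0.003, -72.127, -62.261, 0.078, 0.024, -0.0], 'eef_pos': [0.279, 0.614, 0.218], 'ee_rot': [-0.0, 0.212, 0.977, -0.001], 'force': [-0.884, -0.904, 0.155], 'ft_torque': [-0.002, 0.047, 0.009], 'finger_force': 0.0, 'width': 0.093} 0.0188
top [[395.0, 0.0, 257.1], [0.0, 395.0, 193.0], [0.0, 0.0, 1.0]] [[0.024, -1.0, -0.016], [-0.996, -0.022, -0.092], [0.092, 0.018, -0.996]] [-0.103, 0.513, 1.449]
side [[497.9, 0.0, 261.8], [0.0, 497.9, 193.7], [0.0, 0.0, 1.0]] [[-0.967, -0.253, -0.01], [-0.182, 0.723, -0.666], [0.176, -0.643, -0.746]] [0.445, 0.203, 1.63]
wrist [[280.2, 0.0, 257.3], [0.0, 280.2, 190.7], [0.0, 0.0, 1.0]] [[0.414, 0.91, -0.002], [0.873, -0.396, 0.284], [0.258, -0.119, -0.959]] [-0.674, -0.035, 0.391]
```

View pics/top0.png

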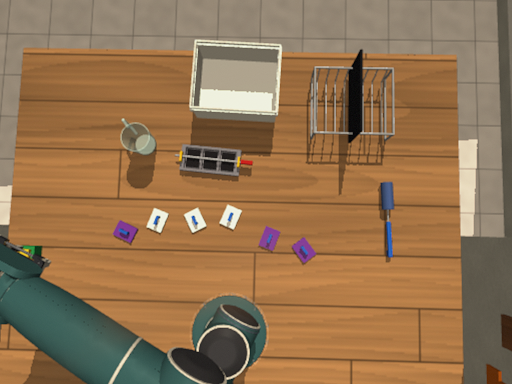

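View pics/side0.png

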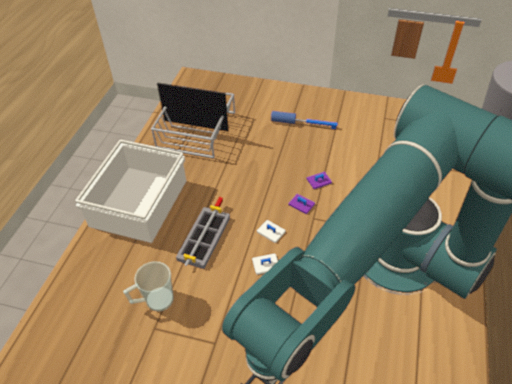

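Top view: channel about (211,160), red grip (245,162), white covers (157,220), (195,220), (231,216); purple look-alikes at (125,232), (269,239), (304,251); jug (138,138), brush (387,220).

```bash
cat > h.py <<'E'
from station import robot
import cv2,numpy as np
from scipy.spatial.transform import Rotation as Ro
def ray(s,uv,z):
    uv=np.atleast_2d(np.float64(uv)); d=np.c_[(uv-s["K"][:2,2])/np.diag(s["K"])[:2],np.ones(len(uv))]@s["R"]
    c=-s["R"].T@s["t"]; return c+d*((z-c[2])/d[:,2])[:,None]
def proj(s,X):
    c=np.atleast_2d(X)@s["R"].T+s["t"]; p=c@s["K"].T; return p[:,:2]/p[:,2:]
def pose():
    o=robot.get_obs(); q=o["ee_rot"]; return o,np.array(o["eef_pos"]),Ro.from_quat([q[1],q[2],q[3],q[0]])
def blobs(m,amin):
    m=cv2.morphologyEx(m.astype(np.uint8),cv2.MORPH_CLOSE,np.ones((3,3)))
    cs,_=cv2.findContours(m,cv2.RETR_EXTERNAL,cv2.CHAIN_APPROX_NONE); return [c[:,0,:] for c in cs if cv2.contourArea(c)>amin]
def masks(f):
    b,g,r=[f[...,i].astype(int) for i in range(3)]; h=cv2.cvtColor(f,cv2.COLOR_BGR2HSV).astype(int); H,S,V=h[...,0],h[...,1],h[...,2]
    return dict(white=(S<45)&(V>150),purple=(H>130)&(H<165)&(S>90),blue=(H>100)&(H<128)&(S>110)&(V>60),red=((H<5)|(H>172))&(S>170)&(V>100),
      yellow=(H>20)&(H<33)&(S>170)&(V>120),grey=(S<60)&(V<150)&(V>50))
def go(p,yaw):
    """tool-frame shift (mm) and rz (rad) to tcp p with tool closing line (y) at world angle yaw (mod pi), tool down"""
    o,x,R=pose(); y=R.as_matrix()[:,1]; cur=np.arctan2(y[1],y[0]); d=(yaw-cur+np.pi/2)%np.pi-np.pi/2
    print("t",round(o["time_s"],2),"pos",x.round(4),"yawnow",round(cur,3),"shift",(R.inv().apply(np.array(p)-x)*1000).round(1),"rz",round(-d,3),"q6",round(o["qpos"][5],2),"F",np.round(o["force"],1),"w",round(o["width"]*1000,1),"tilt",R.as_matrix()[:,2].round(3))
def rect(P):
    (c,(w,h),a)=cv2.minAreaRect(np.float32(P[:,:2]*1000)); 
    if w<h: w,h=h,w; a+=90
    return np.r_[np.array(c)/1000,w,h,np.deg2rad((a+90)%180-90)].round(4)
E
python3 - <<'E'
from h import *
s=robot.snapshot("top"); M=masks(s["frame"])
for k,z,a in (("white",.01,60),("purple",.01,60),("red",.0385,5),("yellow",.035,3)):
    for c in blobs(M[k],a): print(k,c.mean(0).round(),rect(ray(s,c,z)))
s=robot.snapshot("wrist"); o,x,R=pose()
cc=-s["R"].T@s["t"]; print("cam in tool",R.inv().apply(cc-x), (R.inv().as_matrix()@s["R"].T).round(3).tolist())
# rough aim: between covers and channel
go([.4,.19,.35],0)
f=cv2.imread("pics/top0.png")[130:270,100:330]; cv2.imwrite("pics/c1.png",cv2.resize(f,None,fx=3.4,fy=3.4,interpolation=2))
E
```

```text
white [157. 220.] [ 0.4058  0.2818 76.3289 57.729  -0.3621]
white [195. 220.] [ 0.4097  0.1404 76.0155 58.347   0.499 ]
white [230. 217.] [ 4.24700e-01  7.50000e-03  7.53795e+01  5.75745e+01 -3.91800e-01]
white [145. 144.] [6.94400e-01 3.41900e-01 6.99974e+01 6.90681e+01 5.21000e-02]
white [321. 101.] [ 8.804000e-01 -3.522000e-01  2.629268e+02  1.366722e+02  4.810000e-02]
white [235.  75.] [9.659000e-01 4.600000e-03 3.423499e+02 2.854623e+02 1.530900e+00]
purple [304. 250.] [ 0.3085 -0.2675 76.2704 58.4526  0.6658]
purple [269. 238.] [ 0.3486 -0.1391 76.3315 57.1845 -0.3596]
purple [125. 231.] [ 0.3613  0.402  76.6119 59.5902  1.1499]
red [246. 162.] [ 0.6278 -0.0473 38.8364 12.57    1.466 ]
yellow [ 24. 252.] [ 0.2748  0.7627 34.4069 25.5069 -1.546 ]
yellow [238. 162.] [ 6.29900e-01 -1.73000e-02  3.39175e+01  7.45390e+00  2.80000e-02]
yellow [180. 156.] [ 0.6479  0.1983 34.6098  8.4021 -0.0815]
cam in tool [ 7.79676780e-02 -8.45448997e-05 -1.66014502e-01] [[0.0, -0.959, -0.285], [1.0, 0.0, -0.001], [0.001, -0.285, 0.959]]
t 0.25 pos [0.2794 0.6144 0.2183] yawnow 1.144 shift [-285.5 -336.5 -131.5] rz 1.144 q6 -0.04 F [-0.6  0.6  1.1] w 92.8 tilt [-0. -0. -1.]
```

View pics/c1.png

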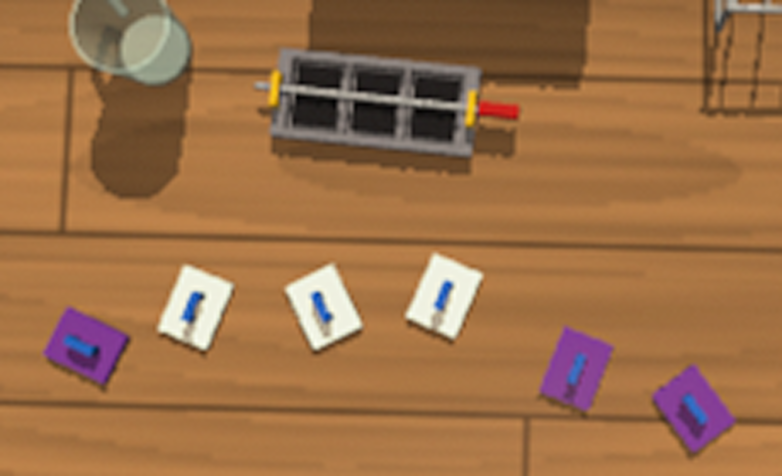

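White covers: crop (195,308), (322,308), (445,297) fit "white plate, blue arch". The purple ones at (87,345), (576,370), (693,410) are the look-alikes and stay untouched. I'll go over the channel for a closer look.

arm_command(
  plan=[
    {"rz": 0.1753},
    {"rz": 0.1753},
    {"rz": 0.1753},
    {"rz": 0.1753},
    {"rz": 0.1753},
    {"rz": 0.1753},
    {"rz": 0.1753},
    {"x": -48.6,"y": 33.4,"z": -6.8},
    {"x": -48.6,"y": 33.4,"z": -6.8},
    {"x": -48.6,"y": 33.4,"z": -6.8},
    {"x": -48.6,"y": 33.4,"z": -6.8},
    {"x": -48.6,"y": 33.4,"z": -6.8},
    {"x": -48.6,"y": 33.4,"z": -6.8},
    {"x": -48.6,"y": 33.4,"z": -6.8},
    {"x": -48.6,"y": 33.4,"z": -6.8},
    {"x": -48.6,"y": 33.4,"z": -6.8},
    {"x": -48.6,"y": 33.4,"z": -6.8},
    {"x": -48.6,"y": 33.4,"z": -6.8},
    {"x": -48.6,"y": 33.4,"z": -6.8},
    {},
  ],
)

```text
schema error: expected keys x, y, z, rx, ry, rz, gripper
```

```bash
cat > look.py <<'E'
from h import *
import sys
s=robot.snapshot("wrist"); M=masks(s["frame"]); cv2.imwrite(f"pics/{sys.argv[1]}.png",s["frame"])
for k,z,a in (("white",.01,150),("red",.042,30),("yellow",.043,15),("blue",.031,30)):
    for c in blobs(M[k],a):
        if k!="white" or abs(rect(ray(s,c,z))[2]-76)<14: print(k,c.mean(0).round(),rect(ray(s,c,z)))
go([.62,-.04,.3],-.083)
E
python3 look.py w1
```

```text
yellow [360. 102.] [2.54400e-01 7.56800e-01 8.48824e+01 5.30734e+01 1.80000e-03]
t 0.3 pos [0.2794 0.6144 0.2184] yawnow 1.144 shift [-580.9 -454.7  -81.4] rz 1.227 q6 -0.04 F [ 0.4  0.1 -0.8] w 93.1 tilt [-0. -0. -1.]
```

View pics/w1.png

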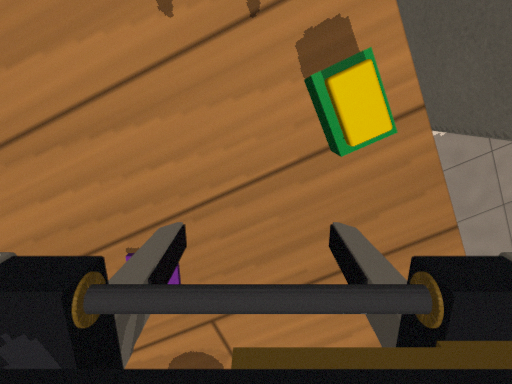

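The wrist view's lower half is the gripper itself, so I'll hover further toward -y. The move call needs every key in each row.

arm_command(
  plan=[
    {"x": 0,"y": 0,"z": 0,"rx": 0,"ry": 0,"rz": 0.1753,"gripper": 93},
    {"x": 0,"y": 0,"z": 0,"rx": 0,"ry": 0,"rz": 0.1753,"gripper": 93},
    {"x": 0,"y": 0,"z": 0,"rx": 0,"ry": 0,"rz": 0.1753,"gripper": 93},
    {"x": 0,"y": 0,"z": 0,"rx": 0,"ry": 0,"rz": 0.1753,"gripper": 93},
    {"x": 0,"y": 0,"z": 0,"rx": 0,"ry": 0,"rz": 0.1753,"gripper": 93},
    {"x": 0,"y": 0,"z": 0,"rx": 0,"ry": 0,"rz": 0.1753,"gripper": 93},
    {"x": -54,"y": 31.5,"z": -6.3,"rx": 0,"ry": 0,"rz": 0.1753,"gripper": 93},
    {"x": -54,"y": 31.5,"z": -6.3,"rx": 0,"ry": 0,"rz": 0,"gripper": 93},
    {"x": -54,"y": 31.5,"z": -6.3,"rx": 0,"ry": 0,"rz": 0,"gripper": 93},
    {"x": -54,"y": 31.5,"z": -6.3,"rx": 0,"ry": 0,"rz": 0,"gripper": 93},
    {"x": -54,"y": 31.5,"z": -6.3,"rx": 0,"ry": 0,"rz": 0,"gripper": 93},
    {"x": -54,"y": 31.5,"z": -6.3,"rx": 0,"ry": 0,"rz": 0,"gripper": 93},
    {"x": -54,"y": 31.5,"z": -6.3,"rx": 0,"ry": 0,"rz": 0,"gripper": 93},
    {"x": -54,"y": 31.5,"z": -6.3,"rx": 0,"ry": 0,"rz": 0,"gripper": 93},
    {"x": -54,"y": 31.5,"z": -6.3,"rx": 0,"ry": 0,"rz": 0,"gripper": 93},
    {"x": -54,"y": 31.5,"z": -6.3,"rx": 0,"ry": 0,"rz": 0,"gripper": 93},
    {"x": -54,"y": 31.5,"z": -6.3,"rx": 0,"ry": 0,"rz": 0,"gripper": 93},
    {"x": -54,"y": 31.5,"z": -6.3,"rx": 0,"ry": 0,"rz": 0,"gripper": 93},
    {"x": -54,"y": 31.5,"z": -6.3,"rx": 0,"ry": 0,"rz": 0,"gripper": 93},
    {"x": 0,"y": 0,"z": 0,"rx": 0,"ry": 0,"rz": 0,"gripper": 93},
  ],
)

```text
time_s: 2.8
eef_pos: [0.6377, -0.1132, 0.2992]
ee_rot: [-0.0, 0.737, 0.676, -0.0]
force: [-1.4, 0.3, -1.0]
width: 0.0932
finger_force: 0.0
```

```bash
python3 look.py w2
```

```text
white [113.  92.] [ 4.2750e-01  6.1000e-03  7.8108e+01  5.7676e+01 -3.8330e-01]
white [80.  8.] [ 0.4092  0.1131 80.4779 36.4369 -0.0871]
red [247. 118.] [ 0.6289 -0.0487 42.6059 11.8848  1.4777]
yellow [245.  97.] [ 6.29100e-01 -1.92000e-02  3.72324e+01  8.14520e+00 -8.67000e-02]
blue [ 84. 190.] [ 0.3566 -0.138  44.4389 18.7195 -0.3543]
blue [109.  92.] [ 4.30400e-01  5.20000e-03  4.17220e+01  1.02005e+01 -3.85200e-01]
t 2.85 pos [ 0.6371 -0.1113  0.2994] yawnow -0.086 shift [ 69.6 -23.1  -0.6] rz -0.003 q6 -0.13 F [ 0.1  0.8 -0.1] w 93.0 tilt [-0.001  0.    -1.   ]
```

View pics/w2.png

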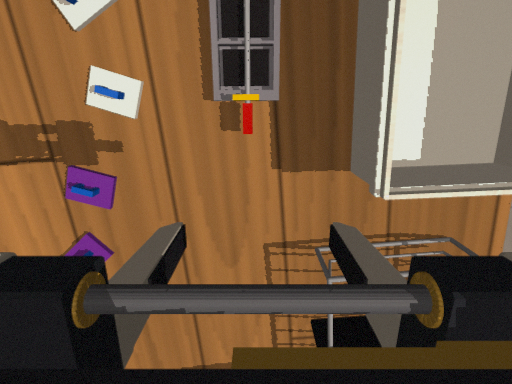

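Wrist view: red grip at (247,118), near eyelet (245,97), both at consistent sizes; covers at (113,92), (80,8). Descending over the grip.

arm_command(
  plan=[
    {"x": 15,"y": -3.3,"z": 40,"rx": 0,"ry": 0,"rz": 0,"gripper": 60},
    {"x": 15,"y": -3.3,"z": 40,"rx": 0,"ry": 0,"rz": 0,"gripper": 60},
    {"x": 15,"y": -3.3,"z": 40,"rx": 0,"ry": 0,"rz": 0,"gripper": 60},
    {"x": 14.4,"y": -3.4,"z": 40,"rx": 0,"ry": 0,"rz": 0,"gripper": 60},
    {"x": 0,"y": 0,"z": 40,"rx": 0,"ry": 0,"rz": 0,"gripper": 60},
    {"x": 0,"y": 0,"z": 20,"rx": 0,"ry": 0,"rz": 0,"gripper": 60},
    {"x": 0,"y": 0,"z": 0,"rx": 0,"ry": 0,"rz": 0,"gripper": 60},
    {"x": 0,"y": 0,"z": 0,"rx": 0,"ry": 0,"rz": 0,"gripper": 60},
  ],
)

```text
time_s: 3.85
eef_pos: [0.6292, -0.0494, 0.082]
ee_rot: [0.001, 0.736, 0.677, 0.001]
force: [0.1, 1.0, 0.9]
width: 0.0601
finger_force: 0.0
```

Run:
```python
from h import *
go([.629,-.051,.0245],-.084)
s=robot.snapshot("top");c=blobs(masks(s["frame"])["red"],5);print([rect(ray(s,k,.042)) for k in c])
```

```text
t 3.85 pos [ 0.6292 -0.0494  0.082 ] yawnow -0.083 shift [-1.6 -0.2 57.5] rz 0.001 q6 -0.04 F [0.1 1.  0.9] w 60.1 tilt [ 0.002 -0.    -1.   ]
[]
```

arm_command(
  plan=[
    {"x": -0.8,"y": 0,"z": 20,"rx": 0,"ry": 0,"rz": 0,"gripper": 60},
    {"x": -0.8,"y": 0,"z": 20,"rx": 0,"ry": 0,"rz": 0,"gripper": 60},
    {"x": 0,"y": 0,"z": 17,"rx": 0,"ry": 0,"rz": 0,"gripper": 60},
    {"x": 0,"y": 0,"z": 0,"rx": 0,"ry": 0,"rz": 0,"gripper": 60},
    {"x": 0,"y": 0,"z": 0,"rx": 0,"ry": 0,"rz": 0,"gripper": 10},
    {"x": 0,"y": 0,"z": 0,"rx": 0,"ry": 0,"rz": 0,"gripper": 10},
    {"x": 0,"y": 0,"z": 0,"rx": 0,"ry": 0,"rz": 0,"gripper": 10},
    {"x": 0,"y": 0,"z": 0,"rx": 0,"ry": 0,"rz": 0,"gripper": 10},
    {"x": 0,"y": 0,"z": 0,"rx": 0,"ry": 0,"rz": 0,"gripper": 10},
    {"x": 0,"y": 0,"z": 0,"rx": 0,"ry": 0,"rz": 0,"gripper": 10},
  ],
)

```text
time_s: 5.15
eef_pos: [0.6284, -0.051, 0.0232]
ee_rot: [0.0, 0.736, 0.677, 0.0]
force: [-0.4, 0.2, 1.1]
width: 0.0138
finger_force: 30.0
```

Run:
```python
from h import *
go([.629,-.051,.0245],-.084)
```

```text
t 5.15 pos [ 0.6284 -0.051   0.0232] yawnow -0.083 shift [ 0.1  0.6 -1.3] rz 0.001 q6 -0.04 F [-0.4  0.2  1.1] w 13.8 tilt [ 0. -0. -1.]
```

arm_command(
  plan=[
    {"x": 0,"y": 0,"z": -2,"rx": 0,"ry": 0,"rz": 0,"gripper": 10},
    {"x": -10,"y": 0,"z": 0,"rx": 0,"ry": 0,"rz": 0,"gripper": 10},
    {"x": -20,"y": 0,"z": 0,"rx": 0,"ry": 0,"rz": 0,"gripper": 10},
    {"x": -20,"y": 0,"z": 0,"rx": 0,"ry": 0,"rz": 0,"gripper": 10},
    {"x": -20,"y": 0,"z": 0,"rx": 0,"ry": 0,"rz": 0,"gripper": 10},
    {"x": -20,"y": 0,"z": 0,"rx": 0,"ry": 0,"rz": 0,"gripper": 10},
    {"x": -20,"y": 0,"z": 0,"rx": 0,"ry": 0,"rz": 0,"gripper": 10},
    {"x": -20,"y": 0,"z": 0,"rx": 0,"ry": 0,"rz": 0,"gripper": 10},
    {"x": -20,"y": 0,"z": 0,"rx": 0,"ry": 0,"rz": 0,"gripper": 10},
    {"x": -20,"y": 0,"z": 0,"rx": 0,"ry": 0,"rz": 0,"gripper": 10},
    {"x": -20,"y": 0,"z": 0,"rx": 0,"ry": 0,"rz": 0,"gripper": 10},
    {"x": -20,"y": 0,"z": 0,"rx": 0,"ry": 0,"rz": 0,"gripper": 10},
    {"x": -20,"y": 0,"z": 0,"rx": 0,"ry": 0,"rz": 0,"gripper": 10},
    {"x": -20,"y": 0,"z": 0,"rx": 0,"ry": 0,"rz": 0,"gripper": 10},
    {"x": -20,"y": 0,"z": 0,"rx": 0,"ry": 0,"rz": 0,"gripper": 10},
    {"x": -20,"y": 0,"z": 0,"rx": 0,"ry": 0,"rz": 0,"gripper": 10},
    {"x": -10,"y": 0,"z": 0,"rx": 0,"ry": 0,"rz": 0,"gripper": 10},
    {"x": 0,"y": 0,"z": 0,"rx": 0,"ry": 0,"rz": 0,"gripper": 10},
  ],
)

```text
time_s: 7.4
eef_pos: [0.6033, -0.3505, 0.025]
ee_rot: [-0.0, 0.736, 0.677, -0.0]
force: [-0.2, 0.4, -1.2]
width: 0.014
finger_force: 30.0
```

Run:
```python
from h import *
go([.61,-.35,.0245],-.084)
s=robot.snapshot("wrist");cv2.imwrite("pics/w3.png",s["frame"])
```

```text
t 7.4 pos [ 0.6033 -0.3505  0.025 ] yawnow -0.084 shift [1.1 6.7 0.5] rz 0.0 q6 -0.48 F [-0.2  0.4 -1.2] w 14.0 tilt [-0.  0. -1.]
```

View pics/w3.png

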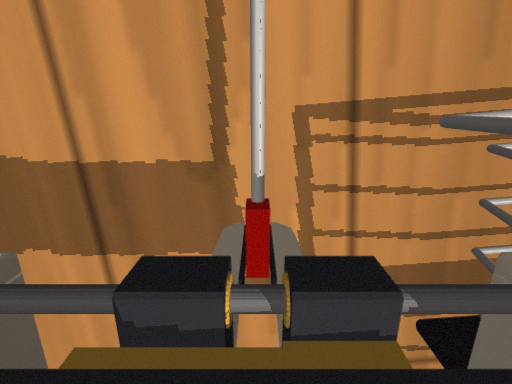

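Rod is fully out and straight in the grip (grip at (258,235)). I'll shift 60 mm toward the robot, away from the rack on the right, and lay it down.

arm_command(
  plan=[
    {"x": 0,"y": -20,"z": 0,"rx": 0,"ry": 0,"rz": 0,"gripper": 10},
    {"x": 0,"y": -20,"z": 0,"rx": 0,"ry": 0,"rz": 0,"gripper": 10},
    {"x": 0,"y": -20,"z": 0,"rx": 0,"ry": 0,"rz": 0,"gripper": 10},
    {"x": 0,"y": 0,"z": 10,"rx": 0,"ry": 0,"rz": 0,"gripper": 10},
    {"x": 0,"y": 0,"z": 8,"rx": 0,"ry": 0,"rz": 0,"gripper": 10},
    {"x": 0,"y": 0,"z": 3,"rx": 0,"ry": 0,"rz": 0,"gripper": 10},
    {"x": 0,"y": 0,"z": 1.5,"rx": 0,"ry": 0,"rz": 0,"gripper": 10},
    {"x": 0,"y": 0,"z": 0,"rx": 0,"ry": 0,"rz": 0,"gripper": 10},
    {"x": 0,"y": 0,"z": 0,"rx": 0,"ry": 0,"rz": 0,"gripper": 10},
  ],
)

```text
time_s: 8.57
eef_pos: [0.5438, -0.345, 0.0028]
ee_rot: [0.0, 0.736, 0.677, 0.0]
force: [0.1, 0.1, -1.6]
width: 0.0138
finger_force: 30.0
```

Run:
```python
from h import *
go([.55,-.35,.0025],-.084)
```

```text
t 8.57 pos [ 0.5438 -0.345   0.0028] yawnow -0.083 shift [-4.4  6.6  0.3] rz 0.001 q6 -0.52 F [ 0.1  0.1 -1.6] w 13.8 tilt [ 0. -0. -1.]
```

arm_command(
  plan=[
    {"x": 0,"y": 0,"z": 0,"rx": 0,"ry": 0,"rz": 0,"gripper": 40},
    {"x": 0,"y": 0,"z": 0,"rx": 0,"ry": 0,"rz": 0,"gripper": 40},
    {"x": 0,"y": 0,"z": 0,"rx": 0,"ry": 0,"rz": 0,"gripper": 40},
    {"x": 0,"y": 0,"z": -30,"rx": 0,"ry": 0,"rz": 0,"gripper": 60},
    {"x": 0,"y": 0,"z": -38,"rx": 0,"ry": 0,"rz": 0.0604,"gripper": 60},
    {"x": 0,"y": 0,"z": -38,"rx": 0,"ry": 0,"rz": 0.0604,"gripper": 60},
    {"x": 0,"y": 0,"z": -38,"rx": 0,"ry": 0,"rz": 0.0604,"gripper": 60},
    {"x": 0,"y": 0,"z": -38,"rx": 0,"ry": 0,"rz": 0.0604,"gripper": 60},
    {"x": 0,"y": 0,"z": -35,"rx": 0,"ry": 0,"rz": 0.0604,"gripper": 60},
    {"x": 27.4,"y": -38.8,"z": 0,"rx": 0,"ry": 0,"rz": 0,"gripper": 60},
    {"x": 27.4,"y": -38.8,"z": 0,"rx": 0,"ry": 0,"rz": 0,"gripper": 60},
    {"x": 27.4,"y": -38.8,"z": 0,"rx": 0,"ry": 0,"rz": 0,"gripper": 60},
    {"x": 27.4,"y": -38.8,"z": 0,"rx": 0,"ry": 0,"rz": 0,"gripper": 60},
    {"x": 27.4,"y": -38.8,"z": 0,"rx": 0,"ry": 0,"rz": 0,"gripper": 60},
    {"x": 27.4,"y": -38.8,"z": 0,"rx": 0,"ry": 0,"rz": 0,"gripper": 60},
    {"x": 0,"y": 0,"z": 0,"rx": 0,"ry": 0,"rz": 0,"gripper": 60},
    {"x": 0,"y": 0,"z": 0,"rx": 0,"ry": 0,"rz": 0,"gripper": 60},
  ],
)

```text
time_s: 10.7
eef_pos: [0.3899, -0.1054, 0.2199]
ee_rot: [0.0, 0.829, 0.559, 0.0]
force: [-0.4, -0.2, 0.6]
width: 0.0603
finger_force: 0.0
```

```bash
cat > cov.py <<'E'
from h import *
import sys
tgt=np.array([float(sys.argv[1]),float(sys.argv[2])])
s=robot.snapshot("wrist"); M=masks(s["frame"]); cv2.imwrite(f"pics/{sys.argv[3]}.png",s["frame"])
# white plate together with its blue handle, outline at plate-top height
for c in blobs(M["white"]|M["blue"],800):
    P=rect(ray(s,c,.01))
    if np.hypot(*(P[:2]-tgt))<.06:
        hull=cv2.convexHull(c)[:,0,:]; P=rect(ray(s,hull,.01)); print("cover",c.mean(0).round(),c.min(0),c.max(0),P); go([P[0],P[1],.05],P[4])
for c in blobs(M["blue"],60):
    B=rect(ray(s,c,.031))
    if np.hypot(*(B[:2]-tgt))<.06: print("arch",B)
s=robot.snapshot("top")
for c in blobs(masks(s["frame"])["white"],60):
    P=rect(ray(s,c,.01))
    if 60<P[2]<90 and P[0]<.7: print("top",P)
for c in blobs(masks(s["frame"])["red"],5): print("red",rect(ray(s,c,.02)))
E
python3 cov.py .427 .007 w4
```

```text
cover [249.  74.] [219  50] [280  99] [ 4.26300e-01  6.90000e-03  7.56387e+01  5.67560e+01 -3.84500e-01]
t 10.75 pos [ 0.39   -0.1056  0.2197] yawnow -0.385 shift [118.   -8.7 169.6] rz -0.001 q6 0.06 F [-0.2 -0.7  0.5] w 60.1 tilt [ 0. -0. -1.]
arch [ 4.2530e-01  5.6000e-03  3.1856e+01  9.8367e+00 -3.8440e-01]
top [ 0.4056  0.2814 76.3289 58.6857 -0.3621]
top [ 0.4098  0.1404 75.7549 58.6082  0.4888]
top [ 4.32600e-01  2.75000e-02  7.43895e+01  2.12604e+01 -2.73600e-01]
top [ 0.4829  0.8655 74.8813 38.3735  0.0842]
top [6.94400e-01 3.41900e-01 7.00857e+01 6.90769e+01 4.79000e-02]
red [ 0.5432 -0.3413 41.93   13.2788  1.4496]
```

arm_command(
  plan=[
    {"x": 29.5,"y": -2.2,"z": 30,"rx": 0,"ry": 0,"rz": 0,"gripper": 60},
    {"x": 29.5,"y": -2.2,"z": 30,"rx": 0,"ry": 0,"rz": 0,"gripper": 60},
    {"x": 29.5,"y": -2.2,"z": 30,"rx": 0,"ry": 0,"rz": 0,"gripper": 60},
    {"x": 29.5,"y": -2.1,"z": 30,"rx": 0,"ry": 0,"rz": 0,"gripper": 60},
    {"x": 0,"y": 0,"z": 40,"rx": 0,"ry": 0,"rz": 0,"gripper": 60},
    {"x": 0,"y": 0,"z": 30,"rx": 0,"ry": 0,"rz": 0,"gripper": 60},
    {"x": 0,"y": 0,"z": 12,"rx": 0,"ry": 0,"rz": 0,"gripper": 60},
    {"x": 0,"y": 0,"z": 6,"rx": 0,"ry": 0,"rz": 0,"gripper": 60},
    {"x": 0,"y": 0,"z": 0,"rx": 0,"ry": 0,"rz": 0,"gripper": 60},
    {"x": 0,"y": 0,"z": 0,"rx": 0,"ry": 0,"rz": 0,"gripper": 60},
    {"x": 0,"y": 0,"z": 0,"rx": 0,"ry": 0,"rz": 0,"gripper": 30},
    {"x": 0,"y": 0,"z": 0,"rx": 0,"ry": 0,"rz": 0,"gripper": 30},
    {"x": 0,"y": 0,"z": 0,"rx": 0,"ry": 0,"rz": 0,"gripper": 30},
    {"x": 0,"y": 0,"z": 0,"rx": 0,"ry": 0,"rz": 0,"gripper": 30},
    {"x": 0,"y": 0,"z": 0,"rx": 0,"ry": 0,"rz": 0,"gripper": 30},
  ],
)

```text
time_s: 12.68
eef_pos: [0.4259, 0.0075, 0.0117]
ee_rot: [0.0, 0.829, 0.559, 0.0]
force: [-1.2, 0.8, 3.1]
width: 0.0337
finger_force: 30.0
```

Run:
```python
from h import *
go([.4263,.0069,.0115],-.3845)
s=robot.snapshot("top"); f=s["frame"]
# channel from the top: yellow eyelets at their top height and outline of the grey tray at the rim
M=masks(f)
Y=[ray(s,c,.035).mean(0) for c in blobs(M["yellow"],3)]; print(np.round(Y,4))
cv2.imwrite("pics/t2.png",cv2.resize(f[130:270,100:330],None,fx=3.4,fy=3.4,interpolation=2))
```

```text
t 12.68 pos [0.4259 0.0075 0.0117] yawnow -0.385 shift [-0.4  0.6  0.2] rz -0.001 q6 0.34 F [-1.2  0.8  3.1] w 33.7 tilt [ 0.  0. -1.]
[[ 0.248   0.7708  0.035 ]
 [ 0.63   -0.0184  0.035 ]
 [ 0.6473  0.1986  0.035 ]]
```

arm_command(
  plan=[
    {"x": 0,"y": 0,"z": -10,"rx": 0,"ry": 0,"rz": 0,"gripper": 30},
    {"x": 0,"y": 0,"z": -25,"rx": 0,"ry": 0,"rz": -0.0302,"gripper": 30},
    {"x": 0,"y": 0,"z": -35,"rx": 0,"ry": 0,"rz": -0.0302,"gripper": 30},
    {"x": 0,"y": 0,"z": -35,"rx": 0,"ry": 0,"rz": -0.0302,"gripper": 30},
    {"x": 0,"y": 0,"z": -35,"rx": 0,"ry": 0,"rz": -0.0302,"gripper": 30},
    {"x": 0,"y": 0,"z": -35,"rx": 0,"ry": 0,"rz": -0.0302,"gripper": 30},
    {"x": 0,"y": 0,"z": -35,"rx": 0,"ry": 0,"rz": -0.0302,"gripper": 30},
    {"x": 0,"y": 0,"z": -35,"rx": 0,"ry": 0,"rz": -0.0302,"gripper": 30},
    {"x": 0,"y": 0,"z": -35,"rx": 0,"ry": 0,"rz": -0.0302,"gripper": 30},
    {"x": 0,"y": 0,"z": -35,"rx": 0,"ry": 0,"rz": -0.0302,"gripper": 30},
    {"x": -1.7,"y": 34.3,"z": -33,"rx": 0,"ry": 0,"rz": -0.0302,"gripper": 30},
    {"x": -1.7,"y": 34.3,"z": 0,"rx": 0,"ry": 0,"rz": 0,"gripper": 30},
    {"x": -1.7,"y": 34.3,"z": 0,"rx": 0,"ry": 0,"rz": 0,"gripper": 30},
    {"x": -1.7,"y": 34.3,"z": 0,"rx": 0,"ry": 0,"rz": 0,"gripper": 30},
    {"x": -1.7,"y": 34.3,"z": 0,"rx": 0,"ry": 0,"rz": 0,"gripper": 30},
    {"x": -1.7,"y": 34.3,"z": 0,"rx": 0,"ry": 0,"rz": 0,"gripper": 30},
    {"x": 0,"y": 0,"z": 0,"rx": 0,"ry": 0,"rz": 0,"gripper": 30},
    {"x": 0,"y": 0,"z": 0,"rx": 0,"ry": 0,"rz": 0,"gripper": 30},
  ],
)

```text
time_s: 14.98
eef_pos: [0.6295, -0.0208, 0.3599]
ee_rot: [-0.0, 0.736, 0.677, -0.0]
force: [-0.4, -0.1, -1.0]
width: 0.0337
finger_force: 30.0
```

```bash
python3 look.py w5
```

```text
white [121.  68.] [ 0.4112  0.1388 77.0782 59.5347  0.4804]
yellow [256. 153.] [ 6.29500e-01 -1.85000e-02  3.63922e+01  8.68340e+00 -8.29000e-02]
yellow [256.  12.] [ 0.6474  0.1955 37.8339  7.9559 -0.083 ]
blue [257. 244.] [ 6.158000e-01 -1.956000e-01  1.145383e+02  6.037590e+01 -8.280000e-02]
blue [119. 226.] [ 0.3554 -0.1367 41.4906 20.5051 -0.335 ]
blue [117.  68.] [ 0.4141  0.1373 38.0698 15.9386  0.4821]
t 15.03 pos [ 0.6294 -0.0207  0.3602] yawnow -0.083 shift [-20.   -7.8  60.2] rz -0.0 q6 0.01 F [ 0.7  0.5 -0.3] w 33.7 tilt [ 0. -0. -1.]
```

View pics/w5.png

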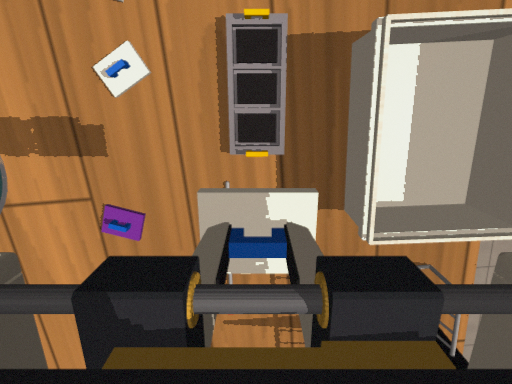

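Wrist view: eyelets at (256,12) and (256,153), tray outline x 228–287; the held cover at (258,230) is level. I'll measure the tray outline and the cover's offset in the hand.

```bash
cat > chan.py <<'E'
from h import *
s=robot.snapshot("wrist"); f=s["frame"]; h=cv2.cvtColor(f,cv2.COLOR_BGR2HSV).astype(int); o,x,R=pose()
m=((h[...,1]<70)&(h[...,2]<175))|masks(f)["yellow"]; m[180:]=0
for c in blobs(cv2.morphologyEx(m.astype(np.uint8),cv2.MORPH_OPEN,np.ones((5,5))),2000):
    P=rect(ray(s,cv2.convexHull(c)[:,0,:],.022))
    if 180<P[2]<260: print("tray",c.min(0),c.max(0),P)
dk=(h[...,2]<50); dk[180:]=0
for c in blobs(dk,200):
    P=rect(ray(s,c,.016)); 
    if P[2]<95: print("bay dark (seal top z .018)",c.mean(0).round(),P)
# held plate: white front strip
w=(h[...,1]<60)&(h[...,2]>110); w[:165]=0; w[235:]=0; w[:,:150]=0; w[:,350:]=0
for c in blobs(w,300):
    Q=R.inv().apply(ray(s,c,x[2]-.0017)-x)*1000; print("held tool-frame x max",np.percentile(Q[:,0],[90,97,100]).round(1),"y",Q[:,1].min().round(1),Q[:,1].max().round(1),c.min(0),c.max(0))
E
python3 chan.py
```

```text
tray [226   9] [287 156] [6.385000e-01 8.970000e-02 2.329021e+02 9.799190e+01 1.489400e+00]
bay dark (seal top z .018) [257. 127.] [ 6.32900e-01  2.32000e-02  6.67534e+01  4.70217e+01 -8.29000e-02]
bay dark (seal top z .018) [256.  88.] [ 0.6383  0.0892 66.9409 48.3731 -0.0829]
bay dark (seal top z .018) [256.  38.] [ 0.6434  0.1577 77.6077 54.8914 -0.0828]
held tool-frame x max [30.  31.5 35.1] y -36.4 39.3 [198 181] [318 234]
```

arm_command(
  plan=[
    {"x": 29.4,"y": 0,"z": 10,"rx": 0,"ry": 0,"rz": 0,"gripper": 30},
    {"x": 29.4,"y": 0,"z": 10,"rx": 0,"ry": 0,"rz": 0,"gripper": 30},
    {"x": 29.4,"y": 0,"z": 20,"rx": 0,"ry": 0,"rz": 0,"gripper": 30},
    {"x": 29.4,"y": 0,"z": 30,"rx": 0,"ry": 0,"rz": 0,"gripper": 30},
    {"x": 29.4,"y": 0,"z": 30,"rx": 0,"ry": 0,"rz": 0,"gripper": 30},
    {"x": 29.3,"y": 0,"z": 30,"rx": 0,"ry": 0,"rz": 0,"gripper": 30},
    {"x": 0,"y": 0,"z": 35,"rx": 0,"ry": 0,"rz": 0,"gripper": 30},
    {"x": 0,"y": 0,"z": 35,"rx": 0,"ry": 0,"rz": 0,"gripper": 30},
    {"x": 0,"y": 0,"z": 35,"rx": 0,"ry": 0,"rz": 0,"gripper": 30},
    {"x": 0,"y": 0,"z": 35,"rx": 0,"ry": 0,"rz": 0,"gripper": 30},
    {"x": 0,"y": 0,"z": 25,"rx": 0,"ry": 0,"rz": 0,"gripper": 30},
    {"x": 0,"y": 0,"z": 15,"rx": 0,"ry": 0,"rz": 0,"gripper": 30},
    {"x": 0,"y": 0,"z": 8,"rx": 0,"ry": 0,"rz": 0,"gripper": 30},
    {"x": 0,"y": 0,"z": 0,"rx": 0,"ry": 0,"rz": 0,"gripper": 30},
    {"x": 0,"y": 0,"z": 0,"rx": 0,"ry": 0,"rz": 0,"gripper": 30},
  ],
)

```text
time_s: 16.95
eef_pos: [0.6451, 0.155, 0.0427]
ee_rot: [0.0, 0.736, 0.677, 0.001]
force: [0.7, 0.5, -1.1]
width: 0.0342
finger_force: 30.0
```

Run:
```python
from h import *
go([.6439,.155,.0417],-.083)
s=robot.snapshot("wrist"); cv2.imwrite("pics/w6.png",cv2.resize(s["frame"][100:300,130:390],None,fx=3,fy=3,interpolation=2))
```

```text
t 16.95 pos [0.6451 0.155  0.0427] yawnow -0.083 shift [-0.1 -1.2  1. ] rz -0.0 q6 0.28 F [ 0.7  0.5 -1.1] w 34.2 tilt [ 0.001  0.    -1.   ]
```

View pics/w6.png

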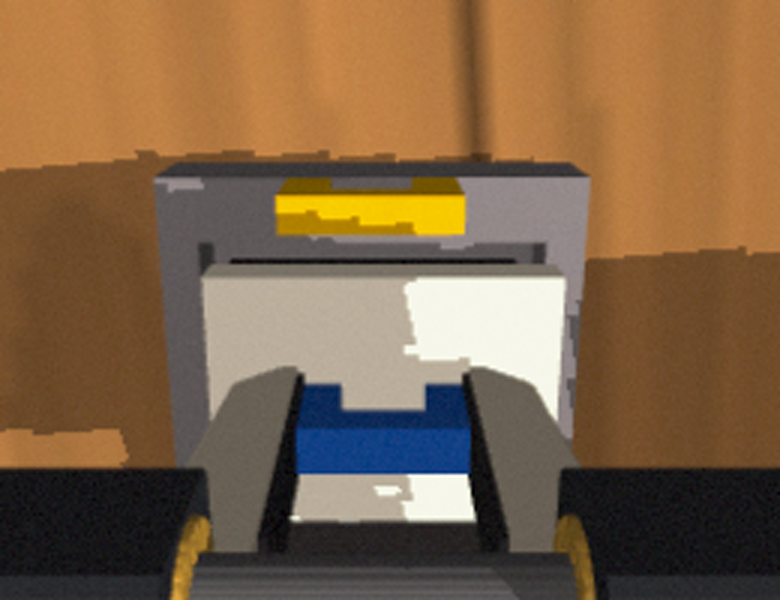

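Crop: plate spans x 202–566 (centre 384), bay rim edge 200–545 (centre 372.5), plate front edge row 277, bay front edge row 243. I'll compute the relative correction.

```bash
cat > rel.py <<'E'
from h import *
import sys
# crop pixel args: plate left,right at row ; bay left,right ; plate front row, bay front row
pl,pr,bl,br,pf,bf=map(float,sys.argv[1:7]); o,x,R=pose(); s=robot.snapshot("wrist")
T=lambda u,v,z: R.inv().apply(ray(s,[[130+u/3,100+v/3]],z)-x)[0]*1000
zp=x[2]-.0017
a,b,c,d=T(pl,pf,zp),T(pr,pf,zp),T(bl,bf,.022),T(br,bf,.022)
print("plate",a.round(1),b.round(1),"bay",c.round(1),d.round(1)); print("tool y shift",((c+d)/2-(a+b)/2)[1].round(2),"tool x shift",((c+d)/2-(a+b)/2)[0].round(2)-2)
E
python3 rel.py 202 566 200 545 277 243
```

```text
plate [ 27.8 -36.3   1.7] [27.8 39.6  1.8] bay [ 30.2 -40.5  20.6] [30.2 38.6 20.7]
tool y shift -2.6 tool x shift 0.3999999999999999
```

arm_command(
  plan=[
    {"x": 0.4,"y": -2.6,"z": 0,"rx": 0,"ry": 0,"rz": 0,"gripper": 30},
    {"x": 0,"y": 0,"z": 3,"rx": 0,"ry": 0,"rz": 0,"gripper": 30},
    {"x": 0,"y": 0,"z": 3,"rx": 0,"ry": 0,"rz": 0,"gripper": 30},
    {"x": 0,"y": 0,"z": 3,"rx": 0,"ry": 0,"rz": 0,"gripper": 30},
    {"x": 0,"y": 0,"z": 2,"rx": 0,"ry": 0,"rz": 0,"gripper": 30},
    {"x": 0,"y": 0,"z": 0,"rx": 0,"ry": 0,"rz": 0,"gripper": 30},
    {"x": 0,"y": 0,"z": 0,"rx": 0,"ry": 0,"rz": 0,"gripper": 30},
  ],
)

```text
time_s: 17.92
eef_pos: [0.6421, 0.1555, 0.0307]
ee_rot: [0.0, 0.736, 0.677, 0.0]
force: [0.2, -0.1, -0.2]
width: 0.0339
finger_force: 30.0
```

Run:
```python
from h import *
go([.6439,.155,.0237],-.083)
s=robot.snapshot("wrist"); cv2.imwrite("pics/w7.png",cv2.resize(s["frame"][100:300,130:390],None,fx=3,fy=3,interpolation=2))
```

```text
t 17.93 pos [0.6421 0.1555 0.0307] yawnow -0.083 shift [-0.3  1.8  7. ] rz -0.0 q6 0.28 F [ 0.2 -0.1 -0.2] w 33.9 tilt [ 0.  0. -1.]
```

View pics/w7.png

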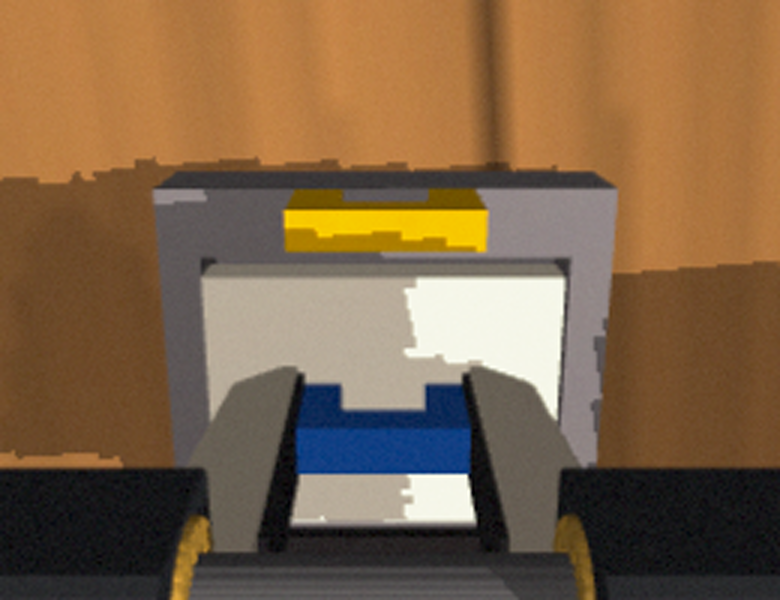

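Plate (202–566) sits centred inside the bay opening (202–570). Pressing.

arm_command(
  plan=[
    {"x": 0,"y": 0,"z": 2,"rx": 0,"ry": 0,"rz": 0,"gripper": 30},
    {"x": 0,"y": 0,"z": 2,"rx": 0,"ry": 0,"rz": 0,"gripper": 30},
    {"x": 0,"y": 0,"z": 2,"rx": 0,"ry": 0,"rz": 0,"gripper": 30},
    {"x": 0,"y": 0,"z": 1,"rx": 0,"ry": 0,"rz": 0,"gripper": 30},
    {"x": 0,"y": 0,"z": 0,"rx": 0,"ry": 0,"rz": 0,"gripper": 30},
    {"x": 0,"y": 0,"z": 0,"rx": 0,"ry": 0,"rz": 0,"gripper": 30},
  ],
)

```text
time_s: 18.73
eef_pos: [0.6423, 0.1555, 0.0242]
ee_rot: [0.0, 0.736, 0.677, 0.0]
force: [-1.9, -1.2, 5.0]
width: 0.0333
finger_force: 30.0
```

arm_command(
  plan=[
    {"x": 0,"y": 0,"z": 0.7,"rx": 0,"ry": 0,"rz": 0,"gripper": 30},
    {"x": 0,"y": 0,"z": 0,"rx": 0,"ry": 0,"rz": 0,"gripper": 30},
    {"x": 0,"y": 0,"z": 0,"rx": 0,"ry": 0,"rz": 0,"gripper": 30},
  ],
)

```text
time_s: 19.1
eef_pos: [0.6423, 0.1555, 0.0238]
ee_rot: [0.0, 0.736, 0.677, 0.0]
force: [-3.8, -0.2, 7.8]
width: 0.0339
finger_force: 30.0
```

arm_command(
  plan=[
    {"x": 0,"y": 0,"z": 0.8,"rx": 0,"ry": 0,"rz": 0,"gripper": 30},
    {"x": 0,"y": 0,"z": 0,"rx": 0,"ry": 0,"rz": 0,"gripper": 30},
    {"x": 0,"y": 0,"z": 0,"rx": 0,"ry": 0,"rz": 0,"gripper": 30},
  ],
)

```text
time_s: 19.48
eef_pos: [0.6423, 0.1556, 0.0237]
ee_rot: [0.0, 0.736, 0.677, 0.0]
force: [-8.5, -1.8, 15.9]
width: 0.0331
finger_force: 30.0
```

arm_command(
  plan=[
    {"x": 0,"y": 0,"z": -1,"rx": 0,"ry": 0,"rz": 0,"gripper": 30},
    {"x": 0,"y": 0,"z": 0,"rx": 0,"ry": 0,"rz": 0,"gripper": 50},
    {"x": 0,"y": 0,"z": 0,"rx": 0,"ry": 0,"rz": 0,"gripper": 50},
    {"x": 0,"y": 0,"z": 0,"rx": 0,"ry": 0,"rz": 0,"gripper": 50},
    {"x": 0,"y": 0,"z": -10,"rx": 0,"ry": 0,"rz": 0,"gripper": 50},
    {"x": 0,"y": 0,"z": -25,"rx": 0,"ry": 0,"rz": 0,"gripper": 50},
    {"x": -10,"y": 0,"z": -35,"rx": 0,"ry": 0,"rz": 0,"gripper": 60},
    {"x": -30,"y": 0,"z": -35,"rx": 0,"ry": 0,"rz": 0,"gripper": 60},
    {"x": -30,"y": 0,"z": -20,"rx": 0,"ry": 0,"rz": 0,"gripper": 60},
    {"x": 0,"y": 0,"z": 0,"rx": 0,"ry": 0,"rz": 0,"gripper": 60},
    {"x": 0,"y": 0,"z": 0,"rx": 0,"ry": 0,"rz": 0,"gripper": 60},
  ],
)

```text
time_s: 20.85
eef_pos: [0.6361, 0.0861, 0.1478]
ee_rot: [-0.0, 0.736, 0.677, -0.0]
force: [-0.3, 0.3, -0.1]
width: 0.06
finger_force: 0.0
```

Run:
```python
from h import *
s=robot.snapshot("wrist"); cv2.imwrite("pics/w8.png",cv2.resize(s["frame"][0:250,130:390],None,fx=2.3,fy=2.3,interpolation=2))
M=masks(s["frame"])["white"]
for c in blobs(M,800):
    P=rect(ray(s,cv2.convexHull(c)[:,0,:],.022)); print(c.min(0),c.max(0),P)
    q=cv2.approxPolyDP(cv2.convexHull(c),6,True)[:,0]; print(q.tolist())
go([.4664,.033,.22],.485)
```

```text
[486 166] [511 283] [9.144000e-01 1.080000e-02 1.436511e+02 2.136020e+01 1.534500e+00]
[[486, 283], [511, 166], [511, 251]]
[  2 108] [ 88 188] [ 0.4222  0.1412 76.7584 55.9449  0.4801]
[[58, 109], [88, 154], [39, 188], [2, 147]]
[462 100] [511 274] [8.806000e-01 5.260000e-02 1.975015e+02 1.963250e+01 1.512500e+00]
[[511, 100], [473, 274], [462, 264], [495, 101]]
[216  87] [296 146] [ 0.6419  0.155  79.2799 57.552  -0.0831]
[[296, 88], [294, 146], [221, 146], [216, 90]]
[0 0] [45 46] [ 0.435   0.2611 40.0551 39.4085  1.2201]
[[45, 0], [42, 46], [0, 35], [0, 8]]
t 20.9 pos [0.636  0.0863 0.1474] yawnow -0.083 shift [ -67.2 -164.7  -72.5] rz -0.568 q6 0.18 F [-0.9 -0.1 -1. ] w 59.8 tilt [-0.001  0.    -1.   ]
```

View pics/w8.png

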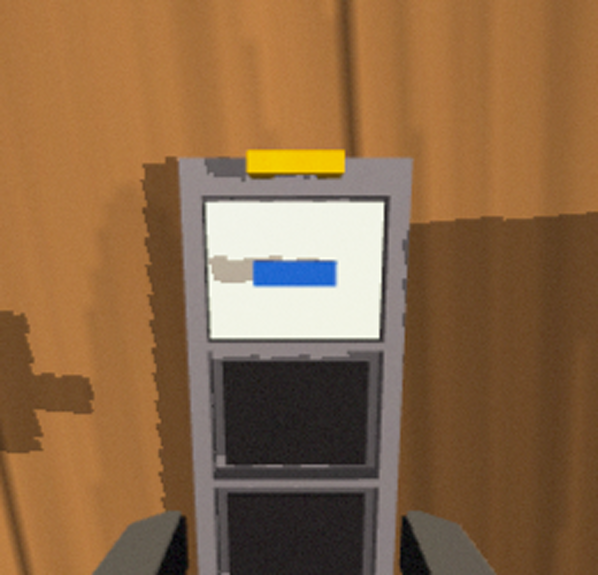

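Cover is flush in bay 2 (crop 205–385 × 198–340), even gaps. On to the middle cover.

arm_command(
  plan=[
    {"x": -13.4,"y": -33,"z": -14.5,"rx": 0,"ry": 0,"rz": 0,"gripper": 60},
    {"x": -13.4,"y": -33,"z": -14.5,"rx": 0,"ry": 0,"rz": 0,"gripper": 60},
    {"x": -13.4,"y": -33,"z": -14.5,"rx": 0,"ry": 0,"rz": 0,"gripper": 60},
    {"x": -13.4,"y": -33,"z": -14.5,"rx": 0,"ry": 0,"rz": 0,"gripper": 60},
    {"x": -13.4,"y": -33,"z": -14.5,"rx": 0,"ry": 0,"rz": 0,"gripper": 60},
    {"x": 0,"y": 0,"z": 0,"rx": 0,"ry": 0,"rz": -0.142,"gripper": 60},
    {"x": 0,"y": 0,"z": 0,"rx": 0,"ry": 0,"rz": -0.142,"gripper": 60},
    {"x": 0,"y": 0,"z": 0,"rx": 0,"ry": 0,"rz": -0.142,"gripper": 60},
    {"x": 0,"y": 0,"z": 0,"rx": 0,"ry": 0,"rz": -0.142,"gripper": 60},
    {"x": 0,"y": 0,"z": 0,"rx": 0,"ry": 0,"rz": 0,"gripper": 60},
    {"x": 0,"y": 0,"z": 0,"rx": 0,"ry": 0,"rz": 0,"gripper": 60},
  ],
)

```text
time_s: 22.28
eef_pos: [0.4662, 0.033, 0.2202]
ee_rot: [-0.0, 0.518, 0.855, -0.0]
force: [-0.7, -0.8, 0.0]
width: 0.0602
finger_force: 0.0
```

```bash
python3 cov.py .41 .14 w9
```

```text
cover [257.  71.] [226  47] [288  97] [ 0.4106  0.1392 75.7102 57.7437  0.4811]
t 22.32 pos [0.4662 0.0329 0.2203] yawnow 0.483 shift [1.199e+02 1.000e-01 1.703e+02] rz 0.002 q6 -0.47 F [-0.3  0.1  0.6] w 60.1 tilt [-0.001 -0.    -1.   ]
arch [ 0.4105  0.1384 31.8387 10.8714  0.4823]
top [ 0.4097  0.1405 76.1009 58.3766  0.499 ]
top [ 0.4056  0.2814 76.3289 58.6857 -0.3621]
top [ 0.4811  0.8654 78.4436 38.3735  0.0842]
top [ 0.6451  0.1576 80.25   61.9587 -0.0804]
top [6.94400e-01 3.41900e-01 7.00857e+01 6.90769e+01 4.79000e-02]
red [ 0.5432 -0.3414 41.8291 12.5763  1.4673]
```

arm_command(
  plan=[
    {"x": 30,"y": -0.5,"z": 30,"rx": 0,"ry": 0,"rz": 0,"gripper": 60},
    {"x": 30,"y": -0.5,"z": 30,"rx": 0,"ry": 0,"rz": 0,"gripper": 60},
    {"x": 30,"y": -0.5,"z": 30,"rx": 0,"ry": 0,"rz": 0,"gripper": 60},
    {"x": 30,"y": 0,"z": 30,"rx": 0,"ry": 0,"rz": 0,"gripper": 60},
    {"x": 0,"y": 0,"z": 40,"rx": 0,"ry": 0,"rz": 0,"gripper": 60},
    {"x": 0,"y": 0,"z": 30,"rx": 0,"ry": 0,"rz": 0,"gripper": 60},
    {"x": 0,"y": 0,"z": 12,"rx": 0,"ry": 0,"rz": 0,"gripper": 60},
    {"x": 0,"y": 0,"z": 6.5,"rx": 0,"ry": 0,"rz": 0,"gripper": 60},
    {"x": 0,"y": 0,"z": 0,"rx": 0,"ry": 0,"rz": 0,"gripper": 60},
    {"x": 0,"y": 0,"z": 0,"rx": 0,"ry": 0,"rz": 0,"gripper": 60},
    {"x": 0,"y": 0,"z": 0,"rx": 0,"ry": 0,"rz": 0,"gripper": 30},
    {"x": 0,"y": 0,"z": 0,"rx": 0,"ry": 0,"rz": 0,"gripper": 30},
    {"x": 0,"y": 0,"z": 0,"rx": 0,"ry": 0,"rz": 0,"gripper": 30},
    {"x": 0,"y": 0,"z": 0,"rx": 0,"ry": 0,"rz": 0,"gripper": 30},
    {"x": 0,"y": 0,"z": 0,"rx": 0,"ry": 0,"rz": 0,"gripper": 30},
  ],
)

```text
time_s: 24.25
eef_pos: [0.4091, 0.1381, 0.0122]
ee_rot: [0.0, 0.517, 0.856, 0.0]
force: [-0.2, -0.6, 1.3]
width: 0.0336
finger_force: 30.0
```

arm_command(
  plan=[
    {"x": 0,"y": 0,"z": -10,"rx": 0,"ry": 0,"rz": 0,"gripper": 30},
    {"x": 0,"y": 0,"z": -30,"rx": 0,"ry": 0,"rz": 0,"gripper": 30},
    {"x": 0,"y": 0,"z": -40,"rx": 0,"ry": 0,"rz": 0.142,"gripper": 30},
    {"x": 0,"y": 0,"z": -40,"rx": 0,"ry": 0,"rz": 0.142,"gripper": 30},
    {"x": 0,"y": 0,"z": 0,"rx": 0,"ry": 0,"rz": 0.142,"gripper": 30},
    {"x": 0,"y": 0,"z": 0,"rx": 0,"ry": 0,"rz": 0.142,"gripper": 30},
    {"x": -4.2,"y": 33,"z": 0,"rx": 0,"ry": 0,"rz": 0,"gripper": 30},
    {"x": -4.2,"y": 33,"z": 0,"rx": 0,"ry": 0,"rz": 0,"gripper": 30},
    {"x": -4.2,"y": 33,"z": 0,"rx": 0,"ry": 0,"rz": 0,"gripper": 30},
    {"x": -4.2,"y": 33,"z": 0,"rx": 0,"ry": 0,"rz": 0,"gripper": 30},
    {"x": -4.2,"y": 33,"z": 0,"rx": 0,"ry": 0,"rz": 0,"gripper": 30},
    {"x": -4.2,"y": 33,"z": 0,"rx": 0,"ry": 0,"rz": 0,"gripper": 30},
    {"x": -4.1,"y": 32.7,"z": 0,"rx": 0,"ry": 0,"rz": 0,"gripper": 30},
    {"x": 0,"y": 0,"z": 0,"rx": 0,"ry": 0,"rz": 0,"gripper": 30},
    {"x": 0,"y": 0,"z": 35,"rx": 0,"ry": 0,"rz": 0,"gripper": 30},
    {"x": 0,"y": 0,"z": 30,"rx": 0,"ry": 0,"rz": 0,"gripper": 30},
    {"x": 0,"y": 0,"z": 16,"rx": 0,"ry": 0,"rz": 0,"gripper": 30},
    {"x": 0,"y": 0,"z": 8,"rx": 0,"ry": 0,"rz": 0,"gripper": 30},
    {"x": 0,"y": 0,"z": 0,"rx": 0,"ry": 0,"rz": 0,"gripper": 30},
    {"x": 0,"y": 0,"z": 0,"rx": 0,"ry": 0,"rz": 0,"gripper": 30},
  ],
)

```text
time_s: 26.75
eef_pos: [0.637, 0.0898, 0.0443]
ee_rot: [0.0, 0.736, 0.677, 0.001]
force: [-0.4, 0.4, -0.6]
width: 0.0339
finger_force: 30.0
```

Run:
```python
from h import *
go([.6366,.0897,.042],-.083)
s=robot.snapshot("wrist"); cv2.imwrite("pics/w10.png",cv2.resize(s["frame"][100:300,130:390],None,fx=3,fy=3,interpolation=2))
```

```text
t 26.75 pos [0.637  0.0898 0.0443] yawnow -0.083 shift [-0.2 -0.4  2.3] rz -0.0 q6 0.18 F [-0.4  0.4 -0.6] w 33.9 tilt [ 0.001  0.    -1.   ]
```

View pics/w10.png

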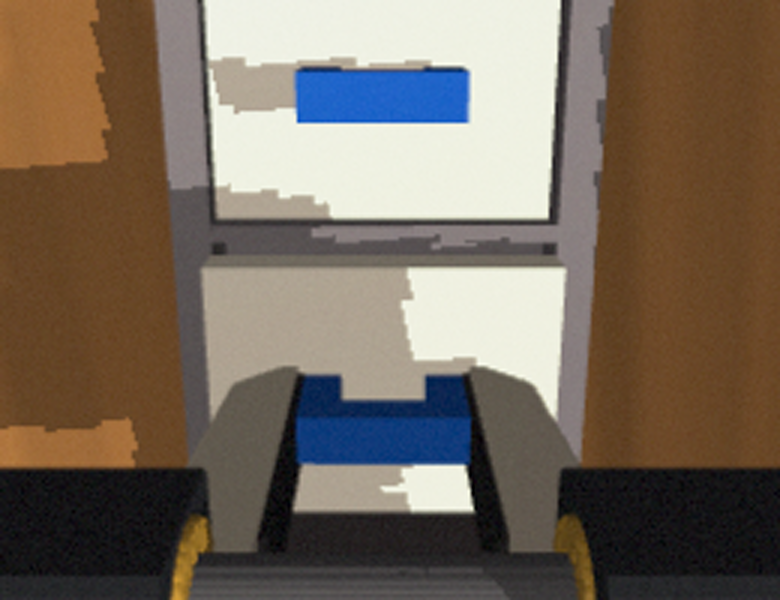

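Placed cover at top (arch 297–468); held plate 202–566, front row 266; bay 1 edge corners at x 211 and 557, row 243.

```bash
sed -i 's/zp=.*/zp=x[2]-(float(sys.argv[7]) if len(sys.argv)>7 else .0017)/' rel.py; python3 rel.py 202 566 211 557 266 243 .0022
```

```text
plate [ 30.  -36.3   2.2] [30.  39.6  2.3] bay [ 29.8 -38.3  22.2] [29.8 41.7 22.3]
tool y shift 0.05 tool x shift -2.26
```

arm_command(
  plan=[
    {"x": -2.2,"y": 0,"z": 0,"rx": 0,"ry": 0,"rz": 0,"gripper": 30},
    {"x": 0,"y": 0,"z": 3,"rx": 0,"ry": 0,"rz": 0,"gripper": 30},
    {"x": 0,"y": 0,"z": 3,"rx": 0,"ry": 0,"rz": 0,"gripper": 30},
    {"x": 0,"y": 0,"z": 3,"rx": 0,"ry": 0,"rz": 0,"gripper": 30},
    {"x": 0,"y": 0,"z": 2,"rx": 0,"ry": 0,"rz": 0,"gripper": 30},
    {"x": 0,"y": 0,"z": 1,"rx": 0,"ry": 0,"rz": 0,"gripper": 30},
    {"x": 0,"y": 0,"z": 0,"rx": 0,"ry": 0,"rz": 0,"gripper": 30},
    {"x": 0,"y": 0,"z": 0,"rx": 0,"ry": 0,"rz": 0,"gripper": 30},
  ],
)

```text
time_s: 27.85
eef_pos: [0.6364, 0.0876, 0.0312]
ee_rot: [0.0, 0.736, 0.677, 0.0]
force: [-0.8, 0.2, -1.0]
width: 0.0335
finger_force: 30.0
```

Run:
```python
from h import *
go([.6366,.0897,.0242],-.083)
s=robot.snapshot("wrist"); cv2.imwrite("pics/w11.png",cv2.resize(s["frame"][100:300,130:390],None,fx=3,fy=3,interpolation=2))
```

```text
t 27.85 pos [0.6364 0.0876 0.0312] yawnow -0.083 shift [2.1 0.1 7. ] rz -0.0 q6 0.18 F [-0.8  0.2 -1. ] w 33.5 tilt [ 0. -0. -1.]
```

View pics/w11.png

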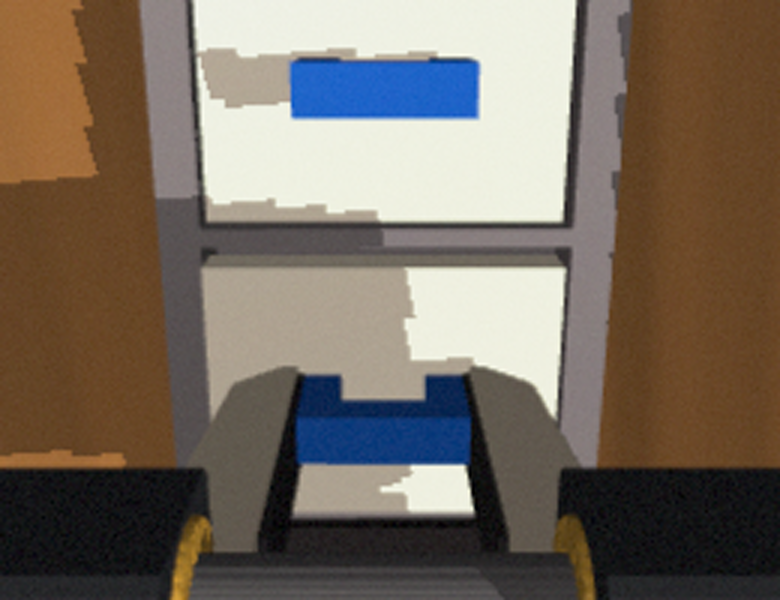

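Plate lies inside bay 1 with even gaps, no contact force. Pressing.

arm_command(
  plan=[
    {"x": 0,"y": 0,"z": 2,"rx": 0,"ry": 0,"rz": 0,"gripper": 30},
    {"x": 0,"y": 0,"z": 2,"rx": 0,"ry": 0,"rz": 0,"gripper": 30},
    {"x": 0,"y": 0,"z": 2,"rx": 0,"ry": 0,"rz": 0,"gripper": 30},
    {"x": 0,"y": 0,"z": 1.4,"rx": 0,"ry": 0,"rz": 0,"gripper": 30},
    {"x": 0,"y": 0,"z": 0.8,"rx": 0,"ry": 0,"rz": 0,"gripper": 30},
    {"x": 0,"y": 0,"z": 0,"rx": 0,"ry": 0,"rz": 0,"gripper": 30},
    {"x": 0,"y": 0,"z": 0,"rx": 0,"ry": 0,"rz": 0,"gripper": 30},
  ],
)

```text
time_s: 28.78
eef_pos: [0.6365, 0.0876, 0.0242]
ee_rot: [0.0, 0.736, 0.677, 0.0]
force: [-6.9, -1.4, 12.5]
width: 0.0336
finger_force: 30.0
```

arm_command(
  plan=[
    {"x": 0,"y": 0,"z": 0.4,"rx": 0,"ry": 0,"rz": 0,"gripper": 30},
    {"x": 0,"y": 0,"z": 0,"rx": 0,"ry": 0,"rz": 0,"gripper": 30},
    {"x": 0,"y": 0,"z": -1.4,"rx": 0,"ry": 0,"rz": 0,"gripper": 30},
    {"x": 0,"y": 0,"z": 0,"rx": 0,"ry": 0,"rz": 0,"gripper": 50},
    {"x": 0,"y": 0,"z": 0,"rx": 0,"ry": 0,"rz": 0,"gripper": 50},
    {"x": 0,"y": 0,"z": 0,"rx": 0,"ry": 0,"rz": 0,"gripper": 50},
    {"x": 0,"y": 0,"z": -10,"rx": 0,"ry": 0,"rz": 0,"gripper": 50},
    {"x": 0,"y": 0,"z": -25,"rx": 0,"ry": 0,"rz": 0,"gripper": 50},
    {"x": -10,"y": 0,"z": -35,"rx": 0,"ry": 0,"rz": 0,"gripper": 60},
    {"x": -30,"y": 0,"z": -35,"rx": 0,"ry": 0,"rz": 0,"gripper": 60},
    {"x": -30,"y": 0,"z": -20,"rx": 0,"ry": 0,"rz": 0,"gripper": 60},
    {"x": 0,"y": 0,"z": 0,"rx": 0,"ry": 0,"rz": 0,"gripper": 60},
    {"x": 0,"y": 0,"z": 0,"rx": 0,"ry": 0,"rz": 0,"gripper": 60},
  ],
)

```text
time_s: 30.4
eef_pos: [0.6303, 0.0182, 0.1486]
ee_rot: [-0.0, 0.736, 0.677, -0.0]
force: [-0.2, 0.1, -0.9]
width: 0.0601
finger_force: 0.0
```

```bash
cat > chk.py <<'E'
from h import *
s=robot.snapshot("wrist"); M=masks(s["frame"])["white"]; cv2.imwrite("pics/chk.png",s["frame"])
for c in blobs(M,800):
    P=rect(ray(s,cv2.convexHull(c)[:,0,:],.022))
    if 60<P[2]<90: print(c.min(0),c.max(0),P)
E
python3 chk.py; python3 -c "
from h import *
go([.363,.169,.22],-.362)"
```

```text
[219  85] [296 144] [ 0.6378  0.0889 76.3094 57.4802 -0.0831]
[217   8] [299  76] [ 0.6433  0.1545 76.2523 57.7444 -0.0832]
t 30.45 pos [0.6302 0.0185 0.1482] yawnow -0.083 shift [ 127.9 -278.8  -71.5] rz 0.279 q6 0.07 F [ 1.  -0.2 -0. ] w 60.0 tilt [-0.001  0.    -1.   ]
```

Both covers measure 76 × 57.5 at rim height, so they are flush. Next the third cover.

arm_command(
  plan=[
    {"x": 16,"y": -34.9,"z": -9,"rx": 0,"ry": 0,"rz": 0,"gripper": 60},
    {"x": 16,"y": -34.9,"z": -9,"rx": 0,"ry": 0,"rz": 0,"gripper": 60},
    {"x": 16,"y": -34.9,"z": -9,"rx": 0,"ry": 0,"rz": 0,"gripper": 60},
    {"x": 16,"y": -34.9,"z": -9,"rx": 0,"ry": 0,"rz": 0,"gripper": 60},
    {"x": 16,"y": -34.9,"z": -9,"rx": 0,"ry": 0,"rz": 0,"gripper": 60},
    {"x": 16,"y": -34.9,"z": -9,"rx": 0,"ry": 0,"rz": 0,"gripper": 60},
    {"x": 16,"y": -34.9,"z": -9,"rx": 0,"ry": 0,"rz": 0,"gripper": 60},
    {"x": 16,"y": -34.5,"z": -8.5,"rx": 0,"ry": 0,"rz": 0,"gripper": 60},
    {"x": 0,"y": 0,"z": 0,"rx": 0,"ry": 0,"rz": 0.14,"gripper": 60},
    {"x": 0,"y": 0,"z": 0,"rx": 0,"ry": 0,"rz": 0.139,"gripper": 60},
    {"x": 0,"y": 0,"z": 0,"rx": 0,"ry": 0,"rz": 0,"gripper": 60},
    {"x": 0,"y": 0,"z": 0,"rx": 0,"ry": 0,"rz": 0,"gripper": 60},
  ],
)

```text
time_s: 31.95
eef_pos: [0.3631, 0.1687, 0.22]
ee_rot: [-0.0, 0.822, 0.57, -0.0]
force: [-0.1, 0.6, -0.2]
width: 0.0602
finger_force: 0.0
```

```bash
python3 cov.py .4056 .2814 w12
```

```text
cover [258.  72.] [227  48] [288  97] [ 0.4069  0.2804 75.7023 56.5551 -0.3584]
t 32.0 pos [0.3632 0.1686 0.2201] yawnow -0.359 shift [120.1   1.7 170.1] rz -0.001 q6 0.73 F [ 1.1 -0.1  0.3] w 59.8 tilt [-0.001 -0.    -1.   ]
arch [ 0.4064  0.28   31.7975  9.7839 -0.3584]
top [ 0.4815  0.8654 77.7394 38.3735  0.0842]
top [6.94400e-01 3.41900e-01 7.00857e+01 6.90933e+01 4.79000e-02]
red [ 0.5432 -0.3413 41.93   13.2788  1.4496]
```

arm_command(
  plan=[
    {"x": 30,"y": 0,"z": 30,"rx": 0,"ry": 0,"rz": 0,"gripper": 60},
    {"x": 30,"y": 0,"z": 30,"rx": 0,"ry": 0,"rz": 0,"gripper": 60},
    {"x": 30,"y": 0,"z": 30,"rx": 0,"ry": 0,"rz": 0,"gripper": 60},
    {"x": 30,"y": 0,"z": 30,"rx": 0,"ry": 0,"rz": 0,"gripper": 60},
    {"x": 0,"y": 0,"z": 40,"rx": 0,"ry": 0,"rz": 0,"gripper": 60},
    {"x": 0,"y": 0,"z": 30,"rx": 0,"ry": 0,"rz": 0,"gripper": 60},
    {"x": 0,"y": 0,"z": 12,"rx": 0,"ry": 0,"rz": 0,"gripper": 60},
    {"x": 0,"y": 0,"z": 6,"rx": 0,"ry": 0,"rz": 0,"gripper": 60},
    {"x": 0,"y": 0,"z": 0,"rx": 0,"ry": 0,"rz": 0,"gripper": 60},
    {"x": 0,"y": 0,"z": 0,"rx": 0,"ry": 0,"rz": 0,"gripper": 60},
    {"x": 0,"y": 0,"z": 0,"rx": 0,"ry": 0,"rz": 0,"gripper": 30},
    {"x": 0,"y": 0,"z": 0,"rx": 0,"ry": 0,"rz": 0,"gripper": 30},
    {"x": 0,"y": 0,"z": 0,"rx": 0,"ry": 0,"rz": 0,"gripper": 30},
    {"x": 0,"y": 0,"z": 0,"rx": 0,"ry": 0,"rz": 0,"gripper": 30},
    {"x": 0,"y": 0,"z": 0,"rx": 0,"ry": 0,"rz": 0,"gripper": 30},
  ],
)

```text
time_s: 33.92
eef_pos: [0.4058, 0.2807, 0.0125]
ee_rot: [0.0, 0.823, 0.568, 0.0]
force: [0.2, -0.8, 2.3]
width: 0.0334
finger_force: 30.0
```

arm_command(
  plan=[
    {"x": 0,"y": 0,"z": -10,"rx": 0,"ry": 0,"rz": 0,"gripper": 30},
    {"x": 0,"y": 0,"z": -30,"rx": 0,"ry": 0,"rz": -0.09,"gripper": 30},
    {"x": 0,"y": 0,"z": -40,"rx": 0,"ry": 0,"rz": -0.094,"gripper": 30},
    {"x": 0,"y": 0,"z": -40,"rx": 0,"ry": 0,"rz": -0.094,"gripper": 30},
    {"x": -29.9,"y": 30.7,"z": 0,"rx": 0,"ry": 0,"rz": 0,"gripper": 30},
    {"x": -29.9,"y": 30.7,"z": 0,"rx": 0,"ry": 0,"rz": 0,"gripper": 30},
    {"x": -29.9,"y": 30.7,"z": 0,"rx": 0,"ry": 0,"rz": 0,"gripper": 30},
    {"x": -29.9,"y": 30.7,"z": 0,"rx": 0,"ry": 0,"rz": 0,"gripper": 30},
    {"x": -29.9,"y": 30.7,"z": 0,"rx": 0,"ry": 0,"rz": 0,"gripper": 30},
    {"x": -29.9,"y": 30.7,"z": 0,"rx": 0,"ry": 0,"rz": 0,"gripper": 30},
    {"x": -29.9,"y": 30.7,"z": 0,"rx": 0,"ry": 0,"rz": 0,"gripper": 30},
    {"x": -29.9,"y": 30.7,"z": 0,"rx": 0,"ry": 0,"rz": 0,"gripper": 30},
    {"x": 0,"y": 0,"z": 0,"rx": 0,"ry": 0,"rz": 0,"gripper": 30},
    {"x": 0,"y": 0,"z": 30,"rx": 0,"ry": 0,"rz": 0,"gripper": 30},
    {"x": 0,"y": 0,"z": 15,"rx": 0,"ry": 0,"rz": 0,"gripper": 30},
    {"x": 0,"y": 0,"z": 0,"rx": 0,"ry": 0,"rz": 0,"gripper": 30},
    {"x": 0,"y": 0,"z": 0,"rx": 0,"ry": 0,"rz": 0,"gripper": 30},
  ],
)

```text
time_s: 36.05
eef_pos: [0.6307, 0.0221, 0.0885]
ee_rot: [0.0, 0.736, 0.677, 0.0]
force: [-0.1, 0.1, -1.5]
width: 0.0339
finger_force: 30.0
```

```bash
python3 -c "
from h import *
go([.631,.022,.043],-.083)"
```

```text
t 36.05 pos [0.6307 0.0221 0.0885] yawnow -0.084 shift [-0.   0.3 45.5] rz -0.001 q6 0.08 F [-0.1  0.1 -1.5] w 33.9 tilt [ 0.001  0.    -1.   ]
```

arm_command(
  plan=[
    {"x": 0,"y": 0.3,"z": 20,"rx": 0,"ry": 0,"rz": 0,"gripper": 30},
    {"x": 0,"y": 0,"z": 15,"rx": 0,"ry": 0,"rz": 0,"gripper": 30},
    {"x": 0,"y": 0,"z": 9,"rx": 0,"ry": 0,"rz": 0,"gripper": 30},
    {"x": 0,"y": 0,"z": 0,"rx": 0,"ry": 0,"rz": 0,"gripper": 30},
    {"x": 0,"y": 0,"z": 0,"rx": 0,"ry": 0,"rz": 0,"gripper": 30},
  ],
)

```text
time_s: 36.67
eef_pos: [0.631, 0.0217, 0.0438]
ee_rot: [0.0, 0.736, 0.677, 0.0]
force: [-0.2, 0.3, -0.5]
width: 0.0336
finger_force: 30.0
```

Run:
```python
from h import *
go([.631,.022,.043],-.083)
s=robot.snapshot("wrist"); cv2.imwrite("pics/w13.png",cv2.resize(s["frame"][100:300,130:390],None,fx=3,fy=3,interpolation=2))
```

```text
t 36.67 pos [0.631  0.0217 0.0438] yawnow -0.084 shift [0.3 0.  0.8] rz -0.001 q6 0.08 F [-0.2  0.3 -0.5] w 33.6 tilt [ 0.001 -0.    -1.   ]
```

View pics/w13.png

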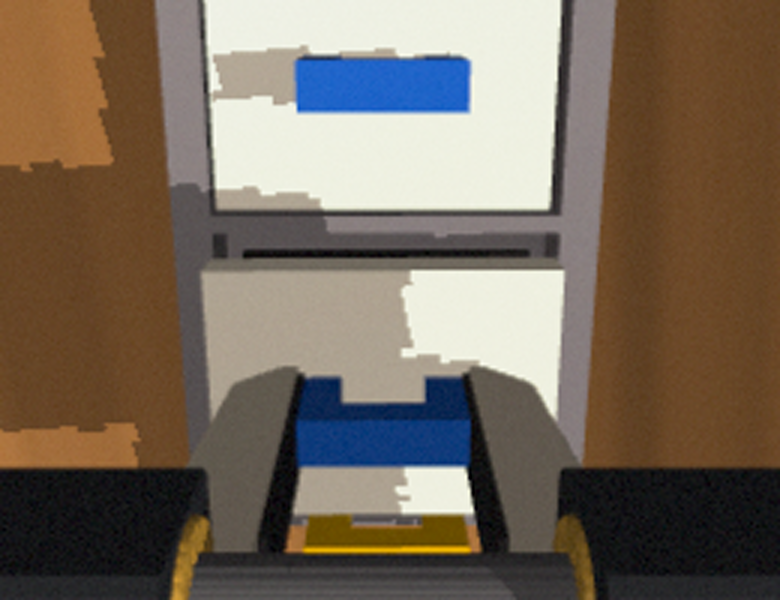

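Held plate 202–565, front row 270; bay 0 corners x 212/560, row 235; near eyelet behind at (387,535).

```bash
python3 rel.py 202 565 212 560 270 235 .0025
```

```text
plate [ 29.1 -36.4   2.5] [29.1 39.5  2.5] bay [ 31.7 -38.   22. ] [31.7 42.3 22. ]
tool y shift 0.61 tool x shift 0.6699999999999999
```

Shift x +0.7, y +0.5; lower into the bay (bottom at 31.3 mm now), check force, then press.

arm_command(
  plan=[
    {"x": 0.7,"y": 0.5,"z": 0,"rx": 0,"ry": 0,"rz": 0,"gripper": 30},
    {"x": 0,"y": 0,"z": 3,"rx": 0,"ry": 0,"rz": 0,"gripper": 30},
    {"x": 0,"y": 0,"z": 3,"rx": 0,"ry": 0,"rz": 0,"gripper": 30},
    {"x": 0,"y": 0,"z": 3,"rx": 0,"ry": 0,"rz": 0,"gripper": 30},
    {"x": 0,"y": 0,"z": 3,"rx": 0,"ry": 0,"rz": 0,"gripper": 30},
    {"x": 0,"y": 0,"z": 0,"rx": 0,"ry": 0,"rz": 0,"gripper": 30},
    {"x": 0,"y": 0,"z": 0,"rx": 0,"ry": 0,"rz": 0,"gripper": 30},
  ],
)

```text
time_s: 37.65
eef_pos: [0.6313, 0.0224, 0.0315]
ee_rot: [0.0, 0.736, 0.677, 0.0]
force: [0.9, -0.5, -0.9]
width: 0.0338
finger_force: 30.0
```

arm_command(
  plan=[
    {"x": 0,"y": 0,"z": 2,"rx": 0,"ry": 0,"rz": 0,"gripper": 30},
    {"x": 0,"y": 0,"z": 2,"rx": 0,"ry": 0,"rz": 0,"gripper": 30},
    {"x": 0,"y": 0,"z": 2,"rx": 0,"ry": 0,"rz": 0,"gripper": 30},
    {"x": 0,"y": 0,"z": 1.4,"rx": 0,"ry": 0,"rz": 0,"gripper": 30},
    {"x": 0,"y": 0,"z": 0.8,"rx": 0,"ry": 0,"rz": 0,"gripper": 30},
    {"x": 0,"y": 0,"z": 0,"rx": 0,"ry": 0,"rz": 0,"gripper": 30},
    {"x": 0,"y": 0,"z": 0,"rx": 0,"ry": 0,"rz": 0,"gripper": 30},
  ],
)

```text
time_s: 38.52
eef_pos: [0.6316, 0.0224, 0.0245]
ee_rot: [0.0, 0.736, 0.677, 0.0]
force: [-5.2, 0.1, 12.1]
width: 0.0338
finger_force: 30.0
```

arm_command(
  plan=[
    {"x": 0,"y": 0,"z": 0.4,"rx": 0,"ry": 0,"rz": 0,"gripper": 30},
    {"x": 0,"y": 0,"z": 0,"rx": 0,"ry": 0,"rz": 0,"gripper": 30},
    {"x": 0,"y": 0,"z": -1.4,"rx": 0,"ry": 0,"rz": 0,"gripper": 30},
    {"x": 0,"y": 0,"z": 0,"rx": 0,"ry": 0,"rz": 0,"gripper": 50},
    {"x": 0,"y": 0,"z": 0,"rx": 0,"ry": 0,"rz": 0,"gripper": 50},
    {"x": 0,"y": 0,"z": 0,"rx": 0,"ry": 0,"rz": 0,"gripper": 50},
    {"x": 0,"y": 0,"z": -10,"rx": 0,"ry": 0,"rz": 0,"gripper": 50},
    {"x": 0,"y": 0,"z": -25,"rx": 0,"ry": 0,"rz": 0,"gripper": 50},
    {"x": -10,"y": 0,"z": -35,"rx": 0,"ry": 0,"rz": 0,"gripper": 60},
    {"x": -30,"y": 0,"z": -35,"rx": 0,"ry": 0,"rz": 0,"gripper": 60},
    {"x": -40,"y": 0,"z": -35,"rx": 0,"ry": 0,"rz": 0,"gripper": 60},
    {"x": 0,"y": 0,"z": 0,"rx": 0,"ry": 0,"rz": 0,"gripper": 60},
    {"x": 0,"y": 0,"z": 0,"rx": 0,"ry": 0,"rz": 0,"gripper": 60},
  ],
)

```text
time_s: 40.15
eef_pos: [0.6244, -0.0571, 0.164]
ee_rot: [-0.0, 0.736, 0.677, -0.0]
force: [-0.6, -0.4, -0.1]
width: 0.0602
finger_force: 0.0
```

```bash
python3 chk.py
cat > red.py <<'E'
from h import *
s=robot.snapshot("wrist"); M=masks(s["frame"])
for c in blobs(M["yellow"],15): print("yellow",c.mean(0).round(),rect(ray(s,c,.043)))
for c in blobs(M["red"],30): print("red",c.mean(0).round(1),rect(ray(s,c,.02)))
for c in blobs(M["blue"],60): print("blue",c.mean(0).round(1),rect(ray(s,c,.043)))
s=robot.snapshot("top")
for c in blobs(masks(s["frame"])["red"],5): print("red top",rect(ray(s,c,.02)))
E
python3 red.py; python3 -c "
from h import *
go([.533,-.465,.22],-.083)"
```

```text
[221  77] [294 134] [ 6.32700e-01  2.24000e-02  7.64057e+01  5.74315e+01 -8.43000e-02]
[218   3] [296  68] [ 0.6378  0.0881 76.4739 57.4171 -0.0843]
yellow [258. 148.] [ 6.29700e-01 -1.85000e-02  3.78547e+01  7.13800e+00 -8.35000e-02]
blue [ 41.1 261.9] [ 0.3693 -0.1288 43.9472 24.6917 -0.358 ]
blue [257.9 106.4] [ 6.32600e-01  2.24000e-02  3.32943e+01  8.44250e+00 -8.37000e-02]
blue [257.5  32.4] [ 0.6371  0.0866 32.949  13.0724 -0.0839]
red top [ 0.5432 -0.3414 41.8291 12.5763  1.4673]
t 40.3 pos [ 0.6242 -0.0565  0.1631] yawnow -0.083 shift [-414.7  -57.   -56.9] rz -0.0 q6 -0.05 F [1.3 0.8 0.4] w 60.1 tilt [-0.002  0.    -1.   ]
```

All three covers flush (76.4 × 57.4 at rim height), rod undisturbed. Go to the rod.

arm_command(
  plan=[
    {"x": -41.5,"y": -5.7,"z": -5.7,"rx": 0,"ry": 0,"rz": 0,"gripper": 60},
    {"x": -41.5,"y": -5.7,"z": -5.7,"rx": 0,"ry": 0,"rz": 0,"gripper": 60},
    {"x": -41.5,"y": -5.7,"z": -5.7,"rx": 0,"ry": 0,"rz": 0,"gripper": 60},
    {"x": -41.5,"y": -5.7,"z": -5.7,"rx": 0,"ry": 0,"rz": 0,"gripper": 60},
    {"x": -41.5,"y": -5.7,"z": -5.7,"rx": 0,"ry": 0,"rz": 0,"gripper": 60},
    {"x": -41.5,"y": -5.7,"z": -5.7,"rx": 0,"ry": 0,"rz": 0,"gripper": 60},
    {"x": -41.5,"y": -5.7,"z": -5.7,"rx": 0,"ry": 0,"rz": 0,"gripper": 60},
    {"x": -41.5,"y": -5.7,"z": -5.7,"rx": 0,"ry": 0,"rz": 0,"gripper": 60},
    {"x": -41.5,"y": -5.7,"z": -5.7,"rx": 0,"ry": 0,"rz": 0,"gripper": 60},
    {"x": -41.2,"y": -5.7,"z": -5.6,"rx": 0,"ry": 0,"rz": 0,"gripper": 60},
    {"x": 0,"y": 0,"z": 0,"rx": 0,"ry": 0,"rz": 0,"gripper": 60},
    {"x": 0,"y": 0,"z": 0,"rx": 0,"ry": 0,"rz": 0,"gripper": 60},
  ],
)

```text
time_s: 41.8
eef_pos: [0.5332, -0.465, 0.2202]
ee_rot: [-0.001, 0.736, 0.677, 0.0]
force: [0.5, -0.0, -0.9]
width: 0.0601
finger_force: 0.0
```

```bash
python3 red.py; python3 -c "
from h import *
go([.5432,-.344,.0035],-.083)"
```

```text
red [257.9  69.8] [ 0.5453 -0.3431 43.6101 12.3158  1.4873]
blue [138.3 252.8] [ 3.61700e-01 -5.64700e-01  9.07655e+01  1.79445e+01 -3.88000e-02]
blue [251.1 244.1] [ 5.16400e-01 -5.62600e-01  9.80549e+01  4.38783e+01  5.65000e-02]
blue [49.2 17.9] [ 0.324  -0.2761 37.3586 22.2604  0.6771]
red top [ 0.5432 -0.3413 41.93   13.2788  1.4496]
t 41.9 pos [ 0.5334 -0.4646  0.2207] yawnow -0.083 shift [ 1.209e+02 -1.000e-01  2.173e+02] rz 0.0 q6 -0.67 F [ 0.3 -0.2 -0.7] w 60.1 tilt [-0.     0.001 -1.   ]
```

arm_command(
  plan=[
    {"x": 30,"y": 0,"z": 30,"rx": 0,"ry": 0,"rz": 0,"gripper": 60},
    {"x": 30,"y": 0,"z": 30,"rx": 0,"ry": 0,"rz": 0,"gripper": 60},
    {"x": 30,"y": 0,"z": 30,"rx": 0,"ry": 0,"rz": 0,"gripper": 60},
    {"x": 31,"y": 0,"z": 30,"rx": 0,"ry": 0,"rz": 0,"gripper": 60},
    {"x": 0,"y": 0,"z": 40,"rx": 0,"ry": 0,"rz": 0,"gripper": 60},
    {"x": 0,"y": 0,"z": 30,"rx": 0,"ry": 0,"rz": 0,"gripper": 60},
    {"x": 0,"y": 0,"z": 18,"rx": 0,"ry": 0,"rz": 0,"gripper": 60},
    {"x": 0,"y": 0,"z": 9,"rx": 0,"ry": 0,"rz": 0,"gripper": 60},
    {"x": 0,"y": 0,"z": 0,"rx": 0,"ry": 0,"rz": 0,"gripper": 60},
    {"x": 0,"y": 0,"z": 0,"rx": 0,"ry": 0,"rz": 0,"gripper": 60},
    {"x": 0,"y": 0,"z": 0,"rx": 0,"ry": 0,"rz": 0,"gripper": 10},
    {"x": 0,"y": 0,"z": 0,"rx": 0,"ry": 0,"rz": 0,"gripper": 10},
    {"x": 0,"y": 0,"z": 0,"rx": 0,"ry": 0,"rz": 0,"gripper": 10},
    {"x": 0,"y": 0,"z": 0,"rx": 0,"ry": 0,"rz": 0,"gripper": 10},
    {"x": 0,"y": 0,"z": 0,"rx": 0,"ry": 0,"rz": 0,"gripper": 10},
    {"x": 0,"y": 0,"z": 0,"rx": 0,"ry": 0,"rz": 0,"gripper": 10},
  ],
)

```text
time_s: 43.9
eef_pos: [0.5431, -0.3452, 0.0041]
ee_rot: [0.0, 0.736, 0.677, -0.0]
force: [0.3, -0.8, -0.3]
width: 0.0136
finger_force: 30.0
```

```bash
python3 -c "
from h import *
go([.6015,-.340,.0305],-.083)"
```

```text
t 43.9 pos [ 0.5431 -0.3452  0.0041] yawnow -0.084 shift [ 10.1  57.8 -26.4] rz -0.001 q6 -0.52 F [ 0.3 -0.8 -0.3] w 13.6 tilt [-0. -0. -1.]
```

arm_command(
  plan=[
    {"x": 0,"y": 0,"z": -5,"rx": 0,"ry": 0,"rz": 0,"gripper": 10},
    {"x": 0,"y": 0,"z": -10,"rx": 0,"ry": 0,"rz": 0,"gripper": 10},
    {"x": 0,"y": 0,"z": -9.5,"rx": 0,"ry": 0,"rz": 0,"gripper": 10},
    {"x": 0,"y": 15,"z": 0,"rx": 0,"ry": 0,"rz": 0,"gripper": 10},
    {"x": 0,"y": 20,"z": 0,"rx": 0,"ry": 0,"rz": 0,"gripper": 10},
    {"x": 0,"y": 15,"z": 0,"rx": 0,"ry": 0,"rz": 0,"gripper": 10},
    {"x": 0,"y": 7.4,"z": 0,"rx": 0,"ry": 0,"rz": 0,"gripper": 10},
    {"x": 0,"y": 0,"z": 0,"rx": 0,"ry": 0,"rz": 0,"gripper": 10},
    {"x": 0,"y": 0,"z": 0,"rx": 0,"ry": 0,"rz": 0,"gripper": 10},
  ],
)

```text
time_s: 45.02
eef_pos: [0.5999, -0.35, 0.0285]
ee_rot: [-0.0, 0.736, 0.677, -0.0]
force: [0.4, 0.3, -0.9]
width: 0.0137
finger_force: 30.0
```

```bash
cat > rod.py <<'E'
from h import *
go([.6007,-.345,.0286],-.083); o,x,R=pose()
ax=lambda L: x+R.apply([L/1000,0,-.0001])  # rod axis: TCP height is about axis+0
for n in ("side","top"):
    s=robot.snapshot(n); h=cv2.cvtColor(s["frame"],cv2.COLOR_BGR2HSV).astype(int)
    m=(h[...,1]<70)&(h[...,2]>90); cv2.imwrite(f"pics/rod_{n}.png",s["frame"])
    E=proj(s,np.array([ax(L) for L in (40,100,160,220,274)])); print(n,"expected",E.round(1).tolist())
    d=(E[-1]-E[0])/np.linalg.norm(E[-1]-E[0]); nrm=np.array([-d[1],d[0]])
    for t in list(E[:4])+[E[3]+(E[4]-E[3])*.8]:
        k=np.arange(-8,8.1,.5); P=t+k[:,None]*nrm; v=np.array([m[int(round(b)),int(round(a))] for a,b in P]); print("  offset px",k[v].mean().round(2) if v.any() else None,v.sum(),end="")
    print()
    k=np.arange(-20,15,1.); P=E[-1]+k[:,None]*d; print("along",["%d:%d"%(q,max(m[int(round(b+e*nrm[1])),int(round(a+e*nrm[0]))] for e in (-3,-2,-1,0,1,2,3))) for q,(a,b) in zip(k,P)])
E
python3 rod.py
```

```text
t 45.02 pos [ 0.5999 -0.35    0.0285] yawnow -0.084 shift [ 5.1  0.4 -0.1] rz -0.001 q6 -0.48 F [ 0.4  0.3 -0.9] w 13.7 tilt [-0.  0. -1.]
side expected [[246.1, 154.5], [240.5, 164.9], [234.6, 175.8], [228.5, 187.1], [222.8, 197.7]]
  offset px 0.75 4  offset px 0.5 7  offset px 0.0 5  offset px 0.25 4  offset px 0.5 5
along ['-20:1', '-19:1', '-18:1', '-17:1', '-16:1', '-15:1', '-14:1', '-13:1', '-12:1', '-11:1', '-10:1', '-9:1', '-8:1', '-7:1', '-6:1', '-5:1', '-4:1', '-3:1', '-2:1', '-1:1', '0:1', '1:0', '2:0', '3:0', '4:0', '5:0', '6:0', '7:0', '8:0', '9:0', '10:0', '11:0', '12:0', '13:0', '14:0']
top expected [[316.5, 170.5], [300.4, 168.8], [284.4, 167.1], [268.4, 165.5], [254.0, 164.0]]
  offset px -0.36 7  offset px 0.25 4  offset px 0.75 4  offset px -0.25 4  offset px 0.75 4
along ['-20:1', '-19:1', '-18:1', '-17:1', '-16:1', '-15:1', '-14:1', '-13:1', '-12:1', '-11:1', '-10:1', '-9:1', '-8:1', '-7:1', '-6:1', '-5:1', '-4:1', '-3:1', '-2:1', '-1:1', '0:0', '1:0', '2:0', '3:0', '4:0', '5:0', '6:0', '7:0', '8:0', '9:0', '10:0', '11:0', '12:0', '13:0', '14:0']
```

Rod is straight and level (side offsets under 1 px along its length). Start inserting.

arm_command(
  plan=[
    {"x": 10,"y": 0.4,"z": 0,"rx": 0,"ry": 0,"rz": 0,"gripper": 10},
    {"x": 15,"y": 0,"z": 0,"rx": 0,"ry": 0,"rz": 0,"gripper": 10},
    {"x": 15,"y": 0,"z": 0,"rx": 0,"ry": 0,"rz": 0,"gripper": 10},
    {"x": 10,"y": 0,"z": 0,"rx": 0,"ry": 0,"rz": 0,"gripper": 10},
    {"x": 10,"y": 0,"z": 0,"rx": 0,"ry": 0,"rz": 0,"gripper": 10},
    {"x": 10,"y": 0,"z": 0,"rx": 0,"ry": 0,"rz": 0,"gripper": 10},
    {"x": 10,"y": 0,"z": 0,"rx": 0,"ry": 0,"rz": 0,"gripper": 10},
    {"x": 0,"y": 0,"z": 0,"rx": 0,"ry": 0,"rz": 0,"gripper": 10},
  ],
)

```text
time_s: 46.12
eef_pos: [0.6075, -0.2697, 0.0287]
ee_rot: [0.0, 0.736, 0.677, 0.0]
force: [-0.1, 0.8, -0.2]
width: 0.0135
finger_force: 30.0
```

```bash
python3 -c "
from h import *
go([.6286,-.0474-.01,.0286],-.083)
s=robot.snapshot('wrist'); M=masks(s['frame'])
for c in blobs(M['yellow'],15): print('yellow',c.mean(0).round(),rect(ray(s,c,.043)))
o,x,R=pose(); print(o['force'])"
```

```text
t 46.12 pos [ 0.6075 -0.2697  0.0287] yawnow -0.083 shift [2.133e+02 3.300e+00 1.000e-01] rz -0.0 q6 -0.37 F [-0.1  0.8 -0.2] w 13.5 tilt [ 0. -0. -1.]
[-0.22370639  0.60079417 -0.52575093]
```

No contact; continue through the arches in checked stretches.

arm_command(
  plan=[
    {"x": 10,"y": 0,"z": 0,"rx": 0,"ry": 0,"rz": 0,"gripper": 10},
    {"x": 10,"y": 0,"z": 0,"rx": 0,"ry": 0,"rz": 0,"gripper": 10},
    {"x": 10,"y": 0,"z": 0,"rx": 0,"ry": 0,"rz": 0,"gripper": 10},
    {"x": 10,"y": 0,"z": 0,"rx": 0,"ry": 0,"rz": 0,"gripper": 10},
    {"x": 10,"y": 0,"z": 0,"rx": 0,"ry": 0,"rz": 0,"gripper": 10},
    {"x": 10,"y": 0,"z": 0,"rx": 0,"ry": 0,"rz": 0,"gripper": 10},
    {"x": 0,"y": 0,"z": 0,"rx": 0,"ry": 0,"rz": 0,"gripper": 10},
  ],
)

```text
time_s: 47.05
eef_pos: [0.6126, -0.2098, 0.0287]
ee_rot: [0.0, 0.736, 0.677, 0.0]
force: [0.1, -0.3, -1.2]
width: 0.0139
finger_force: 30.0
```

arm_command(
  plan=[
    {"x": 10,"y": 0,"z": 0,"rx": 0,"ry": 0,"rz": 0,"gripper": 10},
    {"x": 10,"y": 0,"z": 0,"rx": 0,"ry": 0,"rz": 0,"gripper": 10},
    {"x": 10,"y": 0,"z": 0,"rx": 0,"ry": 0,"rz": 0,"gripper": 10},
    {"x": 10,"y": 0,"z": 0,"rx": 0,"ry": 0,"rz": 0,"gripper": 10},
    {"x": 10,"y": 0,"z": 0,"rx": 0,"ry": 0,"rz": 0,"gripper": 10},
    {"x": 0,"y": 0,"z": 0,"rx": 0,"ry": 0,"rz": 0,"gripper": 10},
  ],
)

```text
time_s: 47.8
eef_pos: [0.6167, -0.16, 0.0286]
ee_rot: [-0.0, 0.736, 0.677, 0.0]
force: [-0.3, -0.2, -1.2]
width: 0.0137
finger_force: 30.0
```

arm_command(
  plan=[
    {"x": 10,"y": 0,"z": 0,"rx": 0,"ry": 0,"rz": 0,"gripper": 10},
    {"x": 10,"y": 0,"z": 0,"rx": 0,"ry": 0,"rz": 0,"gripper": 10},
    {"x": 10,"y": 0,"z": 0,"rx": 0,"ry": 0,"rz": 0,"gripper": 10},
    {"x": 10,"y": 0,"z": 0,"rx": 0,"ry": 0,"rz": 0,"gripper": 10},
    {"x": 10,"y": 0,"z": 0,"rx": 0,"ry": 0,"rz": 0,"gripper": 10},
    {"x": 10,"y": 0,"z": 0,"rx": 0,"ry": 0,"rz": 0,"gripper": 10},
    {"x": 0,"y": 0,"z": 0,"rx": 0,"ry": 0,"rz": 0,"gripper": 10},
  ],
)

```text
time_s: 48.68
eef_pos: [0.6218, -0.1002, 0.0287]
ee_rot: [0.0, 0.736, 0.677, 0.0]
force: [1.6, 0.8, -1.3]
width: 0.0138
finger_force: 30.0
```

arm_command(
  plan=[
    {"x": 10,"y": 0,"z": 0,"rx": 0,"ry": 0,"rz": 0,"gripper": 10},
    {"x": 10,"y": 0,"z": 0,"rx": 0,"ry": 0,"rz": 0,"gripper": 10},
    {"x": 10,"y": 0,"z": 0,"rx": 0,"ry": 0,"rz": 0,"gripper": 10},
    {"x": 8,"y": 0,"z": 0,"rx": 0,"ry": 0,"rz": 0,"gripper": 10},
    {"x": 5,"y": 0,"z": 0,"rx": 0,"ry": 0,"rz": 0,"gripper": 10},
    {"x": 0,"y": 0,"z": 0,"rx": 0,"ry": 0,"rz": 0,"gripper": 10},
  ],
)

```text
time_s: 49.42
eef_pos: [0.6253, -0.0578, 0.0286]
ee_rot: [0.0, 0.736, 0.677, -0.0]
force: [0.4, -0.3, -0.1]
width: 0.014
finger_force: 30.0
```

```bash
cat > gap.py <<'E'
from h import *
s=robot.snapshot("wrist"); M=masks(s["frame"]); o,x,R=pose()
T=lambda c,z: R.inv().apply(ray(s,c,z)-x)*1000
zt=x[2]+.0155  # grip top
for k,z in (("red",zt),("yellow",.043)):
    for c in blobs(M[k],20):
        Q=T(c,z); print(k,"tool x",Q[:,0].min().round(1),Q[:,0].max().round(1),"y",Q[:,1].min().round(1),Q[:,1].max().round(1),c.min(0),c.max(0))
print(x.round(4),np.round(o["force"],1))
cv2.imwrite("pics/gap.png",cv2.resize(s["frame"][60:300,130:390],None,fx=2.4,fy=2.4,interpolation=2))
E
python3 gap.py
```

```text
red tool x -19.2 24.5 y -5.7 8.1 [246 207] [269 274]
yellow tool x 35.5 43.6 y -18.0 19.9 [223 174] [291 188]
[ 0.6253 -0.058   0.0286] [-0.2  0.2 -1.3]
```

arm_command(
  plan=[
    {"x": 4,"y": 0,"z": 0,"rx": 0,"ry": 0,"rz": 0,"gripper": 10},
    {"x": 3,"y": 0,"z": 0,"rx": 0,"ry": 0,"rz": 0,"gripper": 10},
    {"x": 1.5,"y": 0,"z": 0,"rx": 0,"ry": 0,"rz": 0,"gripper": 10},
    {"x": 0,"y": 0,"z": 0,"rx": 0,"ry": 0,"rz": 0,"gripper": 10},
    {"x": 0,"y": 0,"z": 0,"rx": 0,"ry": 0,"rz": 0,"gripper": 10},
  ],
)

```text
time_s: 50.1
eef_pos: [0.626, -0.0497, 0.0286]
ee_rot: [0.0, 0.736, 0.677, -0.0]
force: [-0.4, -0.0, -1.3]
width: 0.0138
finger_force: 30.0
```

arm_command(
  plan=[
    {"x": 1,"y": 0,"z": 0,"rx": 0,"ry": 0,"rz": 0,"gripper": 10},
    {"x": 0.5,"y": 0,"z": 0,"rx": 0,"ry": 0,"rz": 0,"gripper": 10},
    {"x": 0,"y": 0,"z": 0,"rx": 0,"ry": 0,"rz": 0,"gripper": 10},
  ],
)

```text
time_s: 50.48
eef_pos: [0.6261, -0.0481, 0.0286]
ee_rot: [-0.0, 0.736, 0.677, 0.0]
force: [0.5, -0.5, -0.7]
width: 0.0135
finger_force: 30.0
```

arm_command(
  plan=[
    {"x": 0.5,"y": 0,"z": 0,"rx": 0,"ry": 0,"rz": 0,"gripper": 10},
    {"x": 0.5,"y": 0,"z": 0,"rx": 0,"ry": 0,"rz": 0,"gripper": 10},
    {"x": 0,"y": 0,"z": 0,"rx": 0,"ry": 0,"rz": 0,"gripper": 10},
  ],
)

```text
time_s: 50.85
eef_pos: [0.6262, -0.0471, 0.0286]
ee_rot: [0.0, 0.736, 0.677, 0.0]
force: [-0.0, -0.6, -0.6]
width: 0.0137
finger_force: 30.0
```

arm_command(
  plan=[
    {"x": 0.5,"y": 0,"z": 1,"rx": 0,"ry": 0,"rz": 0,"gripper": 10},
    {"x": 0.5,"y": 0,"z": 1,"rx": 0,"ry": 0,"rz": 0,"gripper": 10},
    {"x": 0,"y": 0,"z": 0,"rx": 0,"ry": 0,"rz": 0,"gripper": 10},
  ],
)

```text
time_s: 51.22
eef_pos: [0.6265, -0.0469, 0.0269]
ee_rot: [0.001, 0.736, 0.677, -0.0]
force: [-1.0, -7.2, 2.5]
width: 0.0135
finger_force: 30.0
```

arm_command(
  plan=[
    {"x": 0.7,"y": 0,"z": 0,"rx": 0,"ry": 0,"rz": 0,"gripper": 10},
    {"x": 0,"y": 0,"z": 0,"rx": 0,"ry": 0,"rz": 0,"gripper": 10},
  ],
)

```text
time_s: 51.48
eef_pos: [0.6265, -0.0469, 0.0269]
ee_rot: [0.001, 0.736, 0.677, -0.001]
force: [-0.9, -12.1, 1.6]
width: 0.0138
finger_force: 30.0
```

arm_command(
  plan=[
    {"x": 0.7,"y": 0,"z": 0,"rx": 0,"ry": 0,"rz": 0,"gripper": 10},
    {"x": 0,"y": 0,"z": 0,"rx": 0,"ry": 0,"rz": 0,"gripper": 10},
  ],
)

```text
time_s: 51.72
eef_pos: [0.6265, -0.0468, 0.0269]
ee_rot: [0.001, 0.736, 0.677, -0.001]
force: [-1.8, -16.4, 3.0]
width: 0.0136
finger_force: 30.0
```

```bash
python3 gap.py
```

```text
red tool x -19.6 23.1 y -5.7 8.1 [246 209] [269 274]
yellow tool x 24.5 32.2 y -18.3 19.6 [223 194] [290 207]
[ 0.6265 -0.0468  0.027 ] [ -0.9 -16.6   2. ]
```

Grip is against the eyelet (position stalled, 16 N). Relax the push, open and retreat straight up.

arm_command(
  plan=[
    {"x": -1.4,"y": 0,"z": 0,"rx": 0,"ry": 0,"rz": 0,"gripper": 10},
    {"x": 0,"y": 0,"z": 0,"rx": 0,"ry": 0,"rz": 0,"gripper": 10},
    {"x": 0,"y": 0,"z": 0,"rx": 0,"ry": 0,"rz": 0,"gripper": 40},
    {"x": 0,"y": 0,"z": 0,"rx": 0,"ry": 0,"rz": 0,"gripper": 40},
    {"x": 0,"y": 0,"z": 0,"rx": 0,"ry": 0,"rz": 0,"gripper": 40},
    {"x": 0,"y": 0,"z": 0,"rx": 0,"ry": 0,"rz": 0,"gripper": 50},
    {"x": 0,"y": 0,"z": -10,"rx": 0,"ry": 0,"rz": 0,"gripper": 50},
    {"x": 0,"y": 0,"z": -20,"rx": 0,"ry": 0,"rz": 0,"gripper": 50},
    {"x": 0,"y": 0,"z": -30,"rx": 0,"ry": 0,"rz": 0,"gripper": 50},
    {"x": -30,"y": 0,"z": -40,"rx": 0,"ry": 0,"rz": 0,"gripper": 50},
    {"x": -30,"y": 0,"z": -40,"rx": 0,"ry": 0,"rz": 0,"gripper": 50},
    {"x": -30,"y": 0,"z": -40,"rx": 0,"ry": 0,"rz": 0,"gripper": 50},
    {"x": -30,"y": 0,"z": -40,"rx": 0,"ry": 0,"rz": 0,"gripper": 50},
    {"x": 0,"y": 0,"z": 0,"rx": 0,"ry": 0,"rz": 0,"gripper": 50},
    {"x": 0,"y": 0,"z": 0,"rx": 0,"ry": 0,"rz": 0,"gripper": 50},
  ],
)

```text
time_s: 53.65
eef_pos: [0.616, -0.1655, 0.2469]
ee_rot: [0.0, 0.736, 0.677, 0.0]
force: [-0.6, 0.2, 0.2]
width: 0.0499
finger_force: 0.0
```

Run:
```python
from h import *
s=robot.snapshot("wrist"); M=masks(s["frame"])
for k,z in (("red",.042),("yellow",.043),("white",.022),("blue",.043)):
    for c in blobs(M[k],30):
        P=rect(ray(s,cv2.convexHull(c)[:,0,:],z))
        if abs(P[0]-.635)<.04: print(k,c.min(0),c.max(0),P)
a=cv2.resize(s["frame"][0:200,190:330],None,fx=2.9,fy=2.9,interpolation=2)
s=robot.snapshot("side"); b=cv2.resize(s["frame"][190:275,165:235],(390,580),interpolation=2)
cv2.imwrite("pics/fin.png",np.hstack([cv2.resize(a,(400,580)),b]))
```

```text
red [252  53] [263  90] [ 0.6277 -0.0454 42.0452 13.3234  1.4867]
yellow [242  44] [273  52] [ 6.29900e-01 -1.92000e-02  3.72029e+01  8.67560e+00 -8.41000e-02]
white [218   0] [288  54] [ 6.26700e-01  8.20000e-03  8.63764e+01  5.95458e+01 -7.49000e-02]
blue [243   3] [271  18] [ 6.32600e-01  1.99000e-02  3.24789e+01  1.51987e+01 -8.41000e-02]
```

View pics/fin.png

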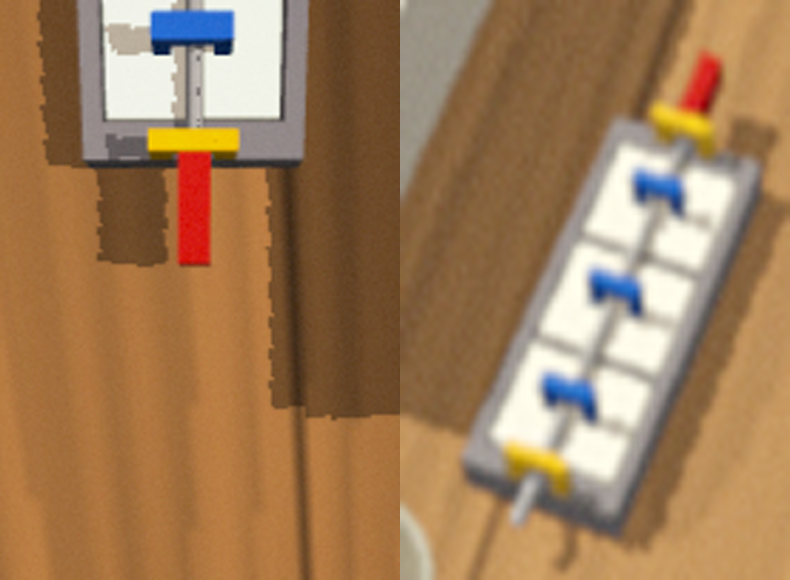

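The final picture shows the red grip against the near eyelet (left crop (193,155)). The rod passes through all three arches and out of the far eyelet (right crop (520,505)), and all the covers are flush.

```bash
python3 -c "
from station import robot
print(robot.hand_in())"
```

```text
the job is handed in; nothing more can be done
None
```

Job handed in at about 54 s on the robot's clock: all three white covers sit flush in their bays, and the rod is back through both eyelets and all three arches with its red grip against the near eyelet.

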